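Put the optics test kit away: unstack it into its nests

TASK

The optics test kit was left piled up on its aluminium carrier plate. Take the pile apart and put each of the five parts - eyepiece, prism holder, cage cube, lens barrel and the plate itself - flat and upright into the grey nest whose cut-out has its shape and size. Let go of everything, and leave the jar, the little meter box and the screwdriver undisturbed.

Things in the scene. Friction and masses are not known exactly. Their poses are not given: they have to be found in the camera images.
- plate: Carrier plate under the pile: an aluminium slab 160 x 62 x 18 mm (its x, y, z) with a grid of small dark dots on top, about 0.4 kg. Lies on the bench. Cube and barrel stand side by side on it, about 42 mm to either side of its middle along x (which is on which side varies); it goes to the long nest. Origin: centre of the underside; z up.
- cube: Black cage cube, 50 mm, a dark round window on each face, about 0.2 kg; stands on the plate with one of the two small parts on top of it. It goes to the square nest. Origin: centre of the underside; z up, x and y square to its sides.
- barrel: Black lens barrel, an upright cylinder 50 mm in diameter and 50 mm tall with a thin metal ring near top and foot and a ribbed band, about 0.2 kg; stands on the plate with the other small part on top of it. It goes to the large round nest. Origin: centre of the underside; z up.
- eyepiece: Aluminium eyepiece, an upright cylinder 30 mm in diameter and 34 mm tall with a black band, about 0.06 kg; stands loose on top of the cube or of the barrel. It goes to the small round nest. Origin: centre of the underside; z up.
- prism: Aluminium prism holder, a block 44 x 28 x 34 mm (its x, y, z) with a dark glass window on top, about 0.08 kg; stands loose on top of the barrel or of the cube. It goes to the small oblong nest. Origin: centre of the underside; z up.
- nest_square: Fixed dark grey block 78 x 78 x 8 mm on the bench with a square cut-out 66 x 66 mm with a pale floor, 4 mm deep (its floor is 4 mm above the bench): the cube's place. Origin: centre of the underside, under the middle of the cut-out; x and y along its sides.
- nest_round: Fixed dark grey block 78 x 78 x 8 mm with a round pale-floored cut-out 66 mm in diameter, 4 mm deep (floor 4 mm above the bench): the barrel's place. Origin: centre of the underside.
- nest_small_round: Fixed dark grey block 60 x 60 x 8 mm with a round pale-floored cut-out 46 mm in diameter, 4 mm deep (floor 4 mm above the bench): the eyepiece's place. Origin: centre of the underside. (Loose bystanders stand among the nests: a jar 42 mm wide, 60 mm tall, and a grey meter box 62 x 50 mm, 40 mm tall; a screwdriver lies beyond them.)
- nest_oblong: Fixed dark grey block 72 x 56 x 8 mm (x, y, z) with an oblong pale-floored cut-out 60 mm (along x) x 44 mm (along y), 4 mm deep (floor 4 mm above the bench): the prism holder's place, its 44 mm side along the nest's x. Origin: centre of the underside.
- nest_long: Fixed dark grey tray 190 x 92 x 8 mm (x, y, z), a 4 mm thick pale floor with a rim 4 mm high around a space 178 mm (along x) x 80 mm (along y); the rims of the long sides are left open over the middle 70 mm for the fingers: the plate's place, its length along the tray's x. Origin: centre of the underside.
Not all that is in view belongs to the job. Leave any purple look-alike of the eyepiece alone.

How it is judged:
By the outcome, as a careful person would: the job done as asked, in the order asked, and still so for the second after the job is handed in, with the robot touching nothing.
It also fails if it takes over 131 s, if anything falls off the work surface, if the arm or the gripper's body presses on something with over 40 N, if the wrist force passes 120 N, or if a joint passes its speed limit or range.

ROBOT

A 7-joint arm with a two-finger parallel gripper is mounted at the origin on the work surface. World frame = base frame: x ahead of the robot, y to its left, z up, the work surface at z = 0. Lengths are in m, angles in rad, forces in N, time in s.
With the tool pointing down it reaches from about 0.4 to 0.85 m from the base axis. Payload 10.4 kg.
Tool frame: the origin (TCP) lies midway between the tips of the shut fingers; the grasp point (between the pads) lies 19 mm behind it; y points along the fingers, x is the direction in which the jaws open and shut, and the axes are right-handed (so a half turn about y gives the same grasp; the last joint's range is limited). The gripper opens to 87 mm and grips with 3 to 60 N. Pads are 19 mm wide; open, the fingers measure 117 mm over their backs; the gripper's body (75 mm by 190 mm) begins 51 mm behind the grasp point.
Start: joints at [1.321, 0.332, -0.065, 1.46, 0.022, 1.35, -0.088], TCP at [0.141, -0.609, 0.223] pointing down, gripper open.
Joint ranges: [-2.6, 2.6], [-0.5, 2.12], [-1.47, 1.34], [0.16, 2.42], [-1.27, 4.41], [0.06, 2.06], [-2.6, 2.6]. Speed limits (rad/s): [2.22, 2.22, 2.79, 2.79, 3.14, 3.14, 3.14].

INTERFACE

Orientations are given as a unit quaternion [x, y, z, w].
In Python, from bench import r gives the robot as it stands. The module is installed in compiled form; this text tells all that it offers.
- The arm moves only by the tool arm_command, never from a script. Its argument "deltas" is one flat list of numbers, 6 for each row, row after row: the shift along the tool's x, y, z in m, then the turn, a rotation vector about the tool's x, y, z in degrees. In form: [tx, ty, tz, ax, ay, az, tx, ty, tz, ax, ay, az, ...]. A call has 1 to 8 rows; each row is the pose to reach, as a shift and turn from the pose commanded when the call began, along the tool's axes at that moment; what a row does not reach only later rows make up. A row lasts 1/8 s, in which the tool goes at most 62.5 mm and 10.7 degrees, less where a joint would pass 70% of its speed; a pose out of reach is approached as far as the arm can. A call with a gripper value outside its range is refused whole. "hand" is the opening, from 0 (shut) to 1 (fully open), set as the call begins (left out, the last holds). The fingers move at their own pace and stop on an object; "grip_force" is the grip in N (left out, the last holds). Time passes only in rows, so rows that repeat a pose let the fingers close. It gives the time, the measured TCP pose, the force and the opening at its end, in the units of the state.
- r.read_state(): the state, without advancing time (a new reading comes with each control period).
- r.camera(name): name is "scene" or "top"; returns a dict with "image" (420x560x3 uint8, red, green, blue), "intrinsics" (3x3 intrinsics, pixels), "world_from_camera" (4x4, takes a point from camera to world coordinates). Camera axes: x right, y down, z forward; pixel columns grow to the right and rows downward; lengths in m; the calibration is good to about 2 mm. A picture is of the moment at which its call begins. There is no depth.
- r.close_job(): hands the job in, once; it reports no verdict.
Trained networks look in a picture, given as the dict that the camera call returned (one of the last four; its "shot" number tells which), for a name from the list of things; names that differ only in an ending like _2 or _b are one class to them, and where a whole thing is asked for, a point or a joint stands for the part that bears it (a point fixed in the world has none). Each returns a list of dicts, best first, with "conf" (0 to 1); they miss things now and then, are a little off and sometimes report something else, mostly with a low value. They report only what shows in the picture. A call takes as long as a camera call. They do not tell look-alikes from the thing itself.
- r.boxes_of(picture, query): "centre" ([row, column] in pixels, amid what is visible of it).
- r.regions_of(picture, query): "region" (420x560 bool, what is visible of it) and "centre" ([row, column] in pixels, amid what is visible of it).
The state is a dict: "time": time; "joint_positions": joint angles; "joint_vel": joint speeds; "joint_torque": joint torques, N m; "ee_pos": TCP position; "eef_rot": TCP orientation; "ft_force": force on the tool from outside, world axes, zero at the start; "torque": the same for the moment, N m; "width": finger opening in m.
Only numpy, scipy, OpenCV 4.12 (cv2) and the standard library are available. Lean on these libraries where they do the work, as an engineer would, in place of code of your own. Each camera call takes 0.05 s, during which the arm holds its last target.

## Working session

There is one attempt and no reset: what is moved stays moved. The work goes in short steps, Python scripts to look and compute and a tool call to move; the robot and the scene stay as the last step left them, time stands still between calls to the robot, and variables do not carry over. Pictures are saved under pics/ and viewed, and the job is handed in when it is done.

Besides the shell and the picture viewer there is one more tool, called after "Emit:" as a command line: name --argument value ..., lists and objects as JSON in quotes. arm_command: Moves the arm, as the interface text tells. Its arguments: {"type":"object","properties":{"deltas":{"type":"array","items":{"type":"number"}},"hand":{"type":"number"},"grip_force":{"type":"number"}},"required":["deltas"]}

```bash
mkdir -p pics; cat > h.py <<'E'
import numpy as np, cv2
from bench import r
from scipy.spatial.transform import Rotation as R
def save(p,n): cv2.imwrite(f'pics/{n}.png',cv2.cvtColor(p['image'],cv2.COLOR_RGB2BGR))
def ray(p,rc,z):
    K=np.array(p['intrinsics']);T=np.array(p['world_from_camera'])
    d=T[:3,:3]@np.linalg.inv(K)@np.array([rc[1],rc[0],1.]);o=T[:3,3]
    return o+d*(z-o[2])/d[2]
def proj(p,X):
    K=np.array(p['intrinsics']);T=np.array(p['world_from_camera'])
    X=np.atleast_2d(X);c=(X-T[:3,3])@T[:3,:3];u=c@K.T;u=u[:,:2]/u[:,2:];return u[:,::-1]
E
python3 - <<'E'
from h import *
s=r.read_state()
for k,v in s.items(): print(k,np.round(v,3))
print(R.from_quat(s['eef_rot']).as_matrix().round(3))
for n in ['scene','top']:
    p=r.camera(n); save(p,n+'0'); print(n,np.round(p['intrinsics'],1).tolist(),np.round(p['world_from_camera'],3).tolist())
E
```

```text
time 0.0
joint_positions [ 1.321  0.333 -0.065  1.461  0.022  1.35  -0.088]
joint_vel [ 0.001  0.001  0.001 -0.001 -0.002 -0.001  0.   ]
joint_torque [-1.0000e-03 -6.2325e+01  2.5000e-02 -3.8990e+01 -6.1000e-02  4.0000e-02
  0.0000e+00]
ee_pos [ 0.14  -0.609  0.222]
eef_rot [-0.553  0.441 -0.44   0.554]
ft_force [0.072 0.015 0.329]
torque [-0.026  0.013 -0.02 ]
width 0.087
[[ 0.225 -0.     0.974]
 [-0.974  0.001  0.225]
 [-0.001 -1.    -0.   ]]
scene [[427.9, 0.0, 279.6], [0.0, 427.9, 204.3], [0.0, 0.0, 1.0]] [[-0.296, 0.573, -0.764, 1.29], [0.955, 0.181, -0.234, 0.227], [0.004, -0.799, -0.601, 0.687], [0.0, 0.0, 0.0, 1.0]]
top [[405.0, 0.0, 279.6], [0.0, 405.0, 210.7], [0.0, 0.0, 1.0]] [[0.022, -0.995, 0.095, 0.452], [-1.0, -0.023, -0.012, 0.018], [0.014, -0.094, -0.995, 0.955], [0.0, 0.0, 0.0, 1.0]]
```

View images.

View pics/top0.png

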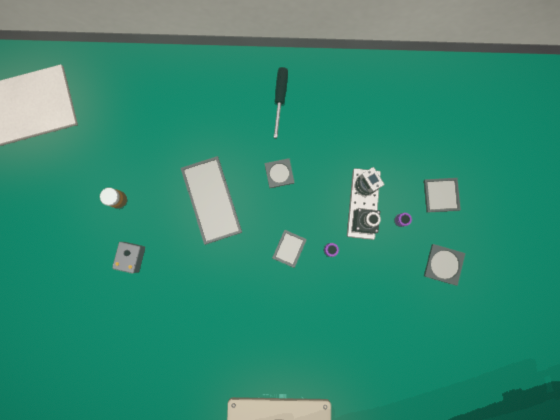

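View pics/scene0.png

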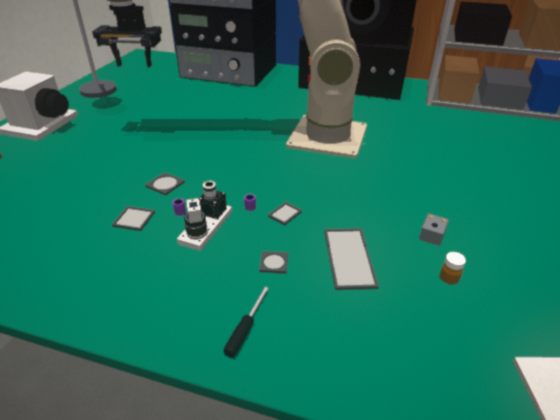

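```bash
python3 - <<'E'
from h import *
Z=dict(plate=.018,cube=.068,barrel=.068,eyepiece=.102,prism=.102,nest_square=.004,nest_round=.004,nest_small_round=.004,nest_oblong=.004,nest_long=.004)
p=r.camera('top'); q=r.camera('scene')
for n,z in Z.items():
    for pp,l in((p,'top'),(q,'sc')):
        for d in r.regions_of(pp,n)[:3]:
            m=d['region'].astype(np.uint8); rect=cv2.minAreaRect(cv2.findNonZero(m))
            print(n,l,round(d['conf'],2),np.round(d['centre'],1),ray(pp,d['centre'],z).round(3),m.sum(),np.round(rect[0],1),np.round(rect[1],1),round(rect[2],1))
E
```

```text
plate top 0.57 [202.9 362. ] [ 0.564 -0.185  0.018] 878 [363.1 203.4] [27.7 68.5] 5.1
plate sc 0.6 [232.5 204.6] [ 0.6   -0.172  0.018] 662 [205.5 226.5] [24.  62.2] 45.0
plate sc 0.36 [211.7 191.4] [ 0.536 -0.239  0.018] 297 [193.8 210.3] [22.9 13. ] 81.9
cube top 0.61 [222.1 360. ] [ 0.516 -0.17   0.068] 430 [365.4 220.2] [26.5 24.1] 5.7
cube sc 0.59 [206.3 214.5] [ 0.557 -0.161  0.068] 529 [212.6 205.3] [27.9 26.5] 84.8
barrel top 0.53 [189.8 360.2] [ 0.587 -0.17   0.068] 179 [363.2 188.2] [22.6 12.7] 37.4
barrel sc 0.8 [225.8 199.9] [ 0.634 -0.162  0.068] 435 [195.3 226.1] [26.4 22.3] 82.4
eyepiece top 0.65 [213.8 402.8] [ 0.533 -0.254  0.102] 202 [402.5 218.5] [13. 17.] 90.0
eyepiece top 0.63 [219.3 370.5] [ 0.52  -0.185  0.102] 191 [371.  218.5] [13. 16.] 90.0
eyepiece top 0.43 [247.5 333.6] [ 0.458 -0.107  0.102] 159 [331. 249.] [12. 14.] 90.0
eyepiece sc 0.71 [188.8 210.5] [ 0.537 -0.177  0.102] 186 [209.1 189.6] [17.3 11.8] 78.7
eyepiece sc 0.7 [200.2 249.1] [ 0.552 -0.073  0.102] 180 [249.5 202. ] [16. 11.] 90.0
eyepiece sc 0.67 [206.1 174.8] [ 0.624 -0.226  0.102] 175 [178
[... 594 characters left out ...]
[ 0.414 -0.379  0.004] 536 [164.6 183.1] [20.8 35.8] 56.3
nest_small_round top 0.58 [171.7 279.2] [0.636 0.01  0.004] 712 [278.8 172.7] [27.3 26.9] 78.7
nest_small_round sc 0.89 [263.5 271.4] [0.638 0.008 0.004] 575 [273.1 262. ] [27.4 21.5] 3.6
nest_oblong top 0.65 [179.1 370.1] [ 0.623 -0.207  0.004] 330 [371.1 179.7] [20.5 16.9] 58.0
nest_oblong top 0.56 [250.  289.2] [ 0.451 -0.018  0.004] 704 [288.8 248.3] [24.  30.5] 23.2
nest_oblong sc 0.86 [212.9 283.6] [ 0.454 -0.019  0.004] 462 [284.5 213. ] [19.1 29.7] 52.1
nest_long top 0.93 [199.6 211.3] [0.565 0.169 0.004] 3148 [210.9 199.9] [80.8 40.3] 72.6
nest_long sc 0.78 [259.8 347.8] [0.575 0.17  0.004] 2541 [350.7 258.6] [68.6 44.1] 78.4
```

```bash
python3 - <<'E'
from h import *
p=cv2.imread('pics/top0.png');q=cv2.imread('pics/scene0.png')
a=cv2.resize(p[140:290,320:470],(600,600),interpolation=cv2.INTER_CUBIC)
cv2.imwrite('pics/topz.png',a)
cv2.imwrite('pics/scz.png',cv2.resize(q[160:260,100:260],(800,500),interpolation=cv2.INTER_CUBIC))
E
```

```text
(no output)
```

View pics/topz.png

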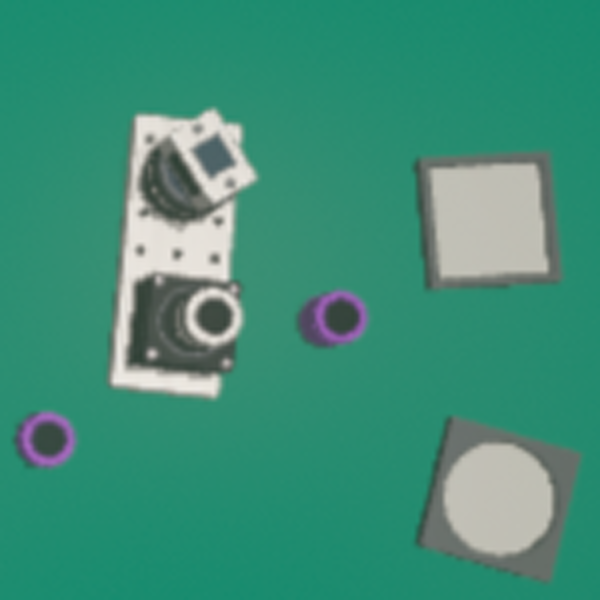

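View pics/scz.png

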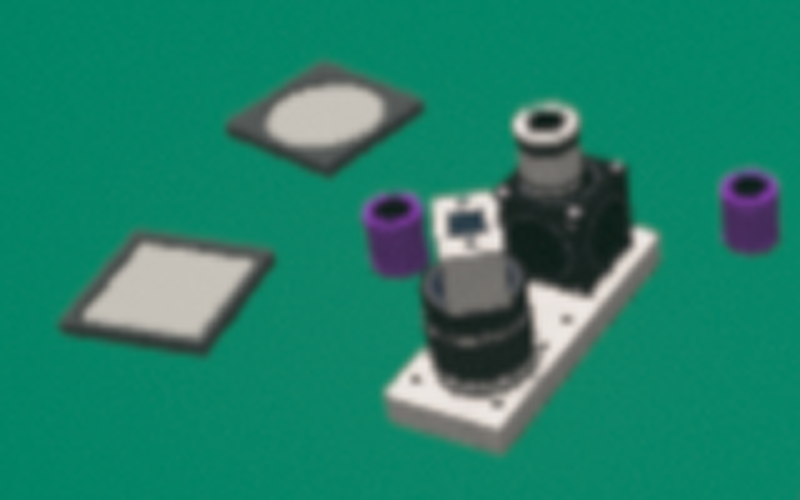

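```bash
cat >> h.py <<'E'
from scipy.optimize import minimize
def box(sx,sy,z0,z1):
    return np.array([[a*sx/2,b*sy/2,z] for a in(-1,1) for b in(-1,1) for z in(z0,z1)])
def cyl(d,z0,z1):
    t=np.linspace(0,2*np.pi,48,endpoint=False)
    return np.array([[d/2*np.cos(a),d/2*np.sin(a),z] for a in t for z in(z0,z1)])
def render(p,pts,x,y,yaw):
    c,s=np.cos(yaw),np.sin(yaw)
    P=np.c_[c*pts[:,0]-s*pts[:,1]+x,s*pts[:,0]+c*pts[:,1]+y,pts[:,2]]
    u=proj(p,P)[:,::-1]
    h=cv2.convexHull(u.astype(np.float32))
    m=np.zeros((420*4,560*4),np.uint8)
    cv2.fillPoly(m,[np.round((h+.5)*4*16-8).astype(np.int32)],255,shift=4)
    return m
def fit(obs,pts,x0,yawfree=True,box_=40):
    # obs: list of (cam,mask float)
    crops=[]
    for p,m in obs:
        ys,xs=np.nonzero(m>.5); r0,r1,c0,c1=max(ys.min()-12,0),min(ys.max()+13,420),max(xs.min()-12,0),min(xs.max()+13,560)
        crops.append((p,m,r0,r1,c0,c1))
    def cost(v):
        e=0
        for p,m,r0,r1,c0,c1 in crops:
            g=render(p,pts,v[0],v[1],v[2]*10 if yawfree else 0)[r0*4:r1*4,c0*4:c1*4]
            g=cv2.resize(g,(c1-c0,r1-r0),interpolation=cv2.INTER_AREA)/255.
            t=m[r0:r1,c0:c1]
            e+=1-np.minimum(g,t).sum()/np.maximum(g,t).sum()
        return e/len(crops)
    v0=np.array([x0[0],x0[1],(x0[2]/10 if yawfree else 0)]); n=3 if yawfree else 2
    f=lambda w: cost(np.r_[w,v0[n:]])
    S=np.vstack([v0[:n]]+[v0[:n]+np.eye(n)[i]*[.008,.008,.015][i] for i in range(n)])
    o=minimize(f,v0[:n],method='Nelder-Mead',options=dict(initial_simplex=S,xatol=1e-4,fatol=1e-5,maxiter=200))
    w=o.x.copy()
    if yawfree: w[2]*=10
    return w,o.fun
def nongreen(p):
    im=p['image'].astype(float); g=im[...,1]-im[...,0]
    bg=cv2.medianBlur(p['image'],5); 
    return np.clip(1-(g-20)/ (np.median(g)-20),0,1)
def blob(m,rc):
    n,l=cv2.connectedComponents((m>.35).astype(np.uint8)); k=l[int(rc[0]),int(rc[1])]
    mm=cv2.dilate((l==k).astype(np.uint8),np.ones((3,3)))
    return m*mm
E
python3 - <<'E'
from h import *
p=r.camera('top');q=r.camera('scene')
mt,ms=nongreen(p),nongreen(q)
print(np.median(p['image'].reshape(-1,3),axis=0),np.median(q['image'].reshape(-1,3),axis=0))
N=dict(nest_square=(box(.078,.078,0,.008),(.59,-.383,.07)),nest_round=(box(.078,.078,0,.008),(.42,-.378,-.25)),
nest_small_round=(box(.06,.06,0,.008),(.637,.01,.17)),nest_oblong=(box(.072,.056,0,.008),(.453,-.019,-.4)),nest_long=(box(.19,.092,0,.008),(.57,.17,.3)))
for n,(pts,x0) in N.items():
    o=[]
    for cam,m in((p,mt),(q,ms)):
        rc=proj(cam,[x0[0],x0[1],.004])[0]; o.append((cam,blob(m,rc)))
    best=min((fit(o,pts,(x0[0],x0[1],x0[2]+d)) for d in(0,np.pi/2)),key=lambda t:t[1])
    one=[fit([k],pts,best[0])[0].round(4) for k in o]
    print(n,best[0].round(4),round(best[1],3),[int((k[1]>.5).sum()) for k in o],one)
for n,pts,x0 in(('eyepiece',cyl(.03,.068,.102),(.52,-.18,0)),('prism',box(.044,.028,.068,.102),(.61,-.18,.5))):
    o=[]
    for cam in(p,q):
        ds=r.regions_of(cam,n); 
        ds.sort(key=lambda d:np.hypot(*(np.array(d['centre'])-proj(cam,[x0[0],x0[1],.085])[0])))
        o.append((cam,ds[0]['region'].astype(float)))
    for y in ((0,.5,1,1.5,2,2.5) if n=='prism' else (0,)):
        w,e=fit(o,pts,(x0[0],x0[1],y),n=='prism'); print(n,w.round(4),round(e,3),[fit([k],pts,list(w)+[0],n=='prism')[0].round(3) for k in o])
E
```

```text
[ 29. 138. 110.] [  8. 129.  99.]
nest_square [ 0.5888 -0.3783  0.0774] 0.055 [1150, 727] [array([ 0.5898, -0.3779,  0.0786]), array([ 0.5875, -0.3782,  0.0887])]
nest_round [ 0.4248 -0.3814 -0.2508] 0.053 [1196, 539] [array([ 0.4255, -0.3815, -0.2607]), array([ 0.4227, -0.3816, -0.2526])]
nest_small_round [0.6324 0.0106 0.2291] 0.057 [674, 599] [array([0.6329, 0.0102, 0.2288]), array([0.6306, 0.0106, 0.2151])]
nest_oblong [ 0.4543 -0.0168 -0.3895] 0.063 [780, 472] [array([ 0.4552, -0.0169, -0.383 ]), array([ 0.4525, -0.0167, -0.398 ])]
nest_long [0.5639 0.1694 0.3445] 0.037 [3256, 2567] [array([0.5645, 0.1694, 0.3429]), array([0.5635, 0.1699, 0.341 ])]
eyepiece [ 0.5214 -0.1901] 0.1 [array([ 0.521, -0.19 ]), array([ 0.519, -0.191])]
prism [ 0.6068 -0.1889  0.5426] 0.11 [array([ 0.608, -0.189,  0.565]), array([ 0.604, -0.191,  0.543])]
prism [ 0.6072 -0.1891  0.5401] 0.109 [array([ 0.608, -0.189,  0.551]), array([ 0.604, -0.191,  0.555])]
prism [ 0.6068 -0.1891  0.5531] 0.109 [array([ 0.608, -0.189,  0.569]), array([ 0.603, -0.191,  0.535])]
prism [ 0.6073 -0.1892  0.5558] 0.108 [array([ 0.608, -0.189,  0.548]), array([ 0.603, -0.191,  0.538])]
prism [ 0.6075 -0.1891  0.5612] 0.108 [array([ 0.607, -0.189,  0.561]), array([ 0.604, -0.191,  0.532])]
prism [ 0.6074 -0.189   3.7005] 0.108 [array([ 0.608, -0.189,  3.711]), array([ 0.603, -0.191,  3.679])]
```

```bash
python3 - <<'E'
from h import *
p=r.camera('top');q=r.camera('scene')
C=[ray(p,((v+.5)/4-.5+140,(u+.5)/4-.5+320),.018)[:2] for u,v in((135,114),(242,126),(217,398),(112,385))]
C=np.array(C);print(C.round(4),C.mean(0),np.degrees(np.arctan2(*(C[0]-C[3])[::-1])),np.degrees(np.arctan2(*(C[1]-C[2])[::-1])),np.linalg.norm(C[0]-C[1]),np.linalg.norm(C[0]-C[3]))
D=[ray(q,((v+.5)/5-.5+160,(u+.5)/5-.5+100),.018)[:2] for u,v in((388,394),(503,432),(660,238))]
print(np.array(D).round(4))
pts=cyl(.03,0,.034)
for x0 in((.53,-.25,0),(.46,-.105,0)):
    o=[]
    for cam in(p,q):
        im=cam['image'].astype(float); m=np.clip((np.minimum(im[...,0],im[...,2])-im[...,1]*.8)/40,0,1)
        rc=proj(cam,[x0[0],x0[1],.017])[0]
        k=r.regions_of(cam,'eyepiece'); k.sort(key=lambda d:np.hypot(*(np.array(d['centre'])-rc)))
        o.append((cam,k[0]['region'].astype(float)))
    print('decoy',fit(o,pts,x0,False))
E
```

```text
[[ 0.6461 -0.1645]
 [ 0.6404 -0.2277]
 [ 0.4803 -0.2129]
 [ 0.4864 -0.1519]] [ 0.56330415 -0.18926257] -4.52409579541779 -5.281552949087601 0.06343275331286137 0.16012189336295962
[[ 0.6389 -0.2245]
 [ 0.6467 -0.1615]
 [ 0.4883 -0.1488]]
decoy (array([ 0.52769394, -0.27960986]), np.float64(0.23105087248019374))
decoy (array([ 0.45353574, -0.11303154]), np.float64(0.14501939815000292))
```

```bash
cat > plan.py <<'E'
from h import *
import sys
def plan(*wps):
    s=r.read_state(); P=np.array(s['ee_pos']);Q=R.from_quat(s['eef_rot'])
    az0=np.degrees(np.arctan2(*Q.as_matrix()[[1,0],0]))
    print('t',round(s['time'],2),'pos',P.round(4),'az',round(az0,1),'w',round(s['width'],4),'F',np.round(s['ft_force'],1),'q',np.round(s['joint_positions'],2))
    for x,y,z,az in wps:
        az=az0 if az is None else az
        while az-az0>90: az-=180
        while az-az0<-90: az+=180
        a=np.radians(az); X=np.array([np.cos(a),np.sin(a),0]);Y=np.array([0,0,-1.]);Z=np.cross(X,Y)
        T=R.from_matrix(np.c_[X,Y,Z])
        d=Q.inv().apply(np.array([x,y,z])-P); w=np.degrees((Q.inv()*T).as_rotvec())
        print(d.round(4),w.round(2),'az',round(az,1),'rows>=',round(max(np.linalg.norm(d)/.0625,np.linalg.norm(w)/10.7),1))
if __name__=='__main__':
    plan(*eval('['+sys.argv[1]+']'))
E
python3 plan.py '(.521,-.190,.16,None),(.521,-.190,.076,None)'
```

```text
t 1.8 pos [ 0.1405 -0.609   0.2225] az -77.0 w 0.0873 F [-1.   0.   1.2] q [ 1.32  0.33 -0.06  1.46  0.02  1.35 -0.09]
[-0.3227  0.0625  0.4649] [-0.  0.  0.] az -77.0 rows>= 9.1
[-0.3227  0.1465  0.4649] [-0.  0.  0.] az -77.0 rows>= 9.4
```

Emit:
arm_command --deltas '[-0.323,0.0625,0.465,0,0,0,-0.323,0.0625,0.465,0,0,0,-0.323,0.0625,0.465,0,0,0,-0.323,0.0625,0.465,0,0,0,-0.323,0.0625,0.465,0,0,0,-0.323,0.0625,0.465,0,0,0,-0.323,0.0625,0.465,0,0,0,-0.323,0.0625,0.465,0,0,0]' --hand 0.65 --grip_force 12

```text
time: 2.8
ee_pos: [0.4757, -0.2395, 0.1679]
eef_rot: [0.553, -0.44, 0.441, -0.553]
ft_force: [-0.1, -0.8, -0.1]
width: 0.0564
```

```bash
python3 plan.py '(.521,-.190,.16,None),(.521,-.190,.076,None),(.521,-.190,.076,-97)'
```

```text
t 2.8 pos [ 0.4757 -0.2395  0.1679] az -77.0 w 0.0564 F [-0.1 -0.8 -0.1] q [ 0.76  0.2  -0.42  1.76  0.09  1.2  -1.03]
[-0.0381  0.0079  0.0553] [-0.03  0.    0.05] az -77.0 rows>= 1.1
[-0.0382  0.0919  0.0552] [-0.03  0.    0.05] az -77.0 rows>= 1.8
[-0.0382  0.0919  0.0552] [-0.04 19.97  0.05] az -97 rows>= 1.9
```

Emit:
arm_command --deltas '[-0.038,0.008,0.055,0,0,0,-0.038,0.008,0.055,0,0,0,-0.038,0.05,0.055,0,0,0,-0.038,0.08,0.055,0,0,0,-0.038,0.092,0.055,0,0,0,-0.038,0.092,0.055,0,0,0]'

```text
time: 3.55
ee_pos: [0.5193, -0.1919, 0.0757]
eef_rot: [0.553, -0.441, 0.44, -0.553]
ft_force: [-0.4, 0.4, -0.3]
width: 0.0564
```

```bash
python3 - <<'E'
from plan import *
plan((.521,-.190,.076,None))
for n in('top','scene'):
    p=r.camera(n);im=p['image'];c=im[150:270,300:440] if n=='top' else im[140:260,120:280]
    cv2.imwrite(f'pics/a_{n}.png',cv2.cvtColor(cv2.resize(c,None,fx=4,fy=4,interpolation=cv2.INTER_CUBIC),cv2.COLOR_RGB2BGR))
E
```

```text
t 3.55 pos [ 0.5193 -0.1919  0.0757] az -77.0 w 0.0564 F [-0.4  0.4 -0.3] q [ 0.65  0.35 -0.45  1.8   0.17  1.04 -1.2 ]
[-0.0015 -0.0003  0.0021] [ 0.03  0.   -0.01] az -77.0 rows>= 0.0
```

View pics/a_scene.png

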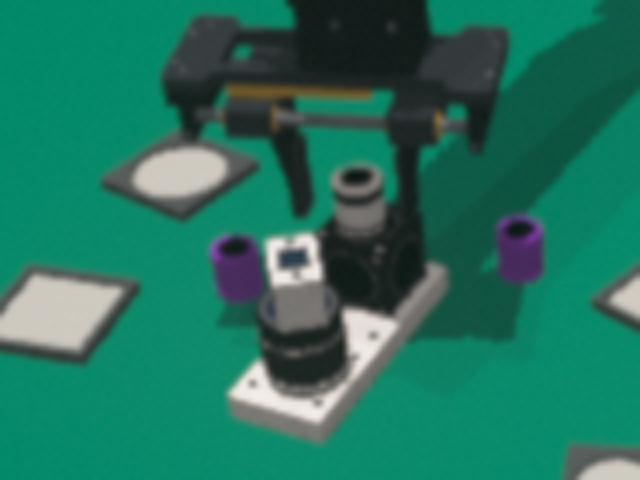

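The scene view shows the eyepiece (zoom 357,200) between the two fingers (about 300 and 408). I'll close on it.

Emit:
arm_command --deltas '[-0.001,0,0.002,0,0,0,-0.001,0,0.002,0,0,0,-0.001,0,0.002,0,0,0,-0.001,0,0.002,0,0,0,-0.001,0,0.002,0,0,0,-0.001,-0.03,0.002,0,0,0,-0.001,-0.06,0.002,0,0,0,-0.001,-0.08,0.002,0,0,0]' --hand 0 --grip_force 15

```text
time: 4.65
ee_pos: [0.5215, -0.1903, 0.1569]
eef_rot: [-0.553, 0.44, -0.441, 0.553]
ft_force: [-0.2, 0.4, -0.3]
width: 0.0292
```

```bash
python3 - <<'E'
from plan import *
plan((.632,.0105,.15,None),(.632,.0105,.04,None),(.632,.0105,.0125,None))
for n in('top','scene'):
    p=r.camera(n);im=p['image'];c=im[150:270,300:440] if n=='top' else im[140:260,120:280]
    cv2.imwrite(f'pics/b_{n}.png',cv2.cvtColor(cv2.resize(c,None,fx=4,fy=4,interpolation=cv2.INTER_CUBIC),cv2.COLOR_RGB2BGR))
E
```

```text
t 4.65 pos [ 0.5215 -0.1903  0.1569] az -77.0 w 0.0292 F [-0.2  0.4 -0.3] q [ 0.67  0.26 -0.46  1.72  0.12  1.19 -1.17]
[-0.1708  0.007   0.1528] [-0.05  0.    0.04] az -77.0 rows>= 3.7
[-0.1709  0.117   0.1527] [-0.05  0.    0.04] az -77.0 rows>= 4.1
[-0.1709  0.1445  0.1526] [-0.05  0.    0.04] az -77.0 rows>= 4.3
```

View pics/b_scene.png

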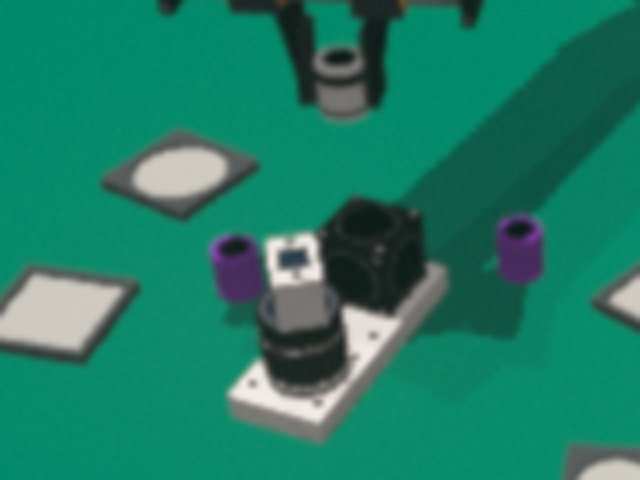

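The eyepiece is held upright (zoom 340,82). Next is its nest.

Emit:
arm_command --deltas '[-0.06,0,0.054,0,0,0,-0.115,0.0,0.103,0,0,0,-0.155,0.007,0.139,0,0,0,-0.171,0.007,0.153,0,0,0,-0.171,0.03,0.153,0,0,0,-0.171,0.08,0.153,0,0,0,-0.171,0.117,0.153,0,0,0,-0.171,0.125,0.153,0,0,0]'

```text
time: 5.75
ee_pos: [0.6295, 0.0108, 0.027]
eef_rot: [0.555, -0.442, 0.439, -0.552]
ft_force: [0.1, -0.6, 0.2]
width: 0.0295
```

```bash
python3 - <<'E'
from plan import *
plan((.632,.0105,.0125,None))
p=r.camera('scene');im=p['image'];c=im[200:320,200:360]
cv2.imwrite(f'pics/c_scene.png',cv2.cvtColor(cv2.resize(c,None,fx=4,fy=4,interpolation=cv2.INTER_CUBIC),cv2.COLOR_RGB2BGR))
E
```

```text
t 5.75 pos [0.6295 0.0108 0.027 ] az -77.0 w 0.0295 F [ 0.1 -0.6  0.2] q [ 0.3   0.57 -0.51  1.62  0.31  1.04 -1.65]
[0.0008 0.0145 0.0025] [ 0.32  0.   -0.08] az -77.0 rows>= 0.2
```

View pics/c_scene.png

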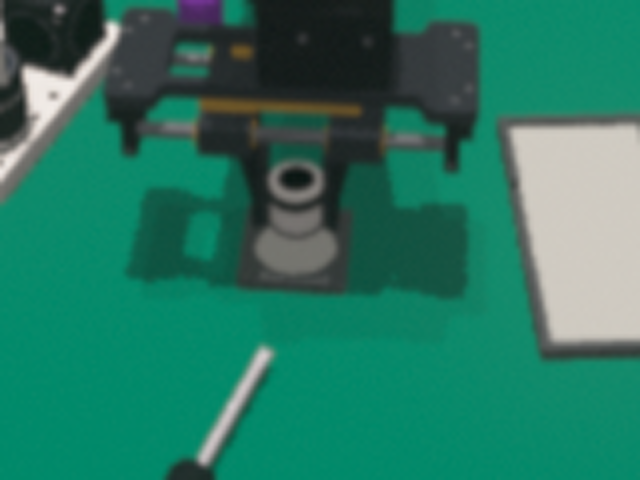

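The eyepiece is above its nest (zoom 295,245). I'll lower it and let go.

Emit:
arm_command --deltas '[0.001,0.006,0.002,0,0,0,0.001,0.011,0.002,0,0,0,0.001,0.014,0.002,0,0,0,0.001,0.0145,0.002,0,0,0]'

```text
time: 6.3
ee_pos: [0.6342, 0.0104, 0.0164]
eef_rot: [-0.553, 0.44, -0.44, 0.553]
ft_force: [-0.4, 0.1, -0.1]
width: 0.0296
```

Emit:
arm_command --deltas '[0,0,0,0,0,0,0,0,0,0,0,0,0,0,0,0,0,0,0,-0.02,0,0,0,0,0,-0.06,0,0,0,0,0,-0.12,0,0,0,0]' --hand 0.6

```text
time: 7.05
ee_pos: [0.6332, 0.0103, 0.1376]
eef_rot: [0.554, -0.441, 0.44, -0.553]
ft_force: [1.7, -0.2, 0.2]
width: 0.0518
```

```bash
python3 - <<'E'
from plan import *
q=r.camera('scene');p=r.camera('top')
v=[]
for cam in(p,q):
    c=[d for d in r.regions_of(cam,'eyepiece')]
    rc=proj(cam,[.632,.0105,.021])[0]; c.sort(key=lambda d:np.hypot(*(np.array(d['centre'])-rc)))
    if c: v.append((cam,c[0]['region'].astype(float))); print(c[0]['centre'],rc)
print('eyepiece at',[fit([k],cyl(.03,.004,.038),(.632,.0105,0),False) for k in v])
o=[]
for cam in(p,q):
    c=r.regions_of(cam,'prism')
    if c: o.append((cam,c[0]['region'].astype(float)))
print('prism',fit(o,box(.044,.028,.068,.102),(.607,-.189,.55)),[fit([k],box(.044,.028,.068,.102),(.607,-.189,.55))[0].round(3) for k in o])
plan((.607,-.19,.15,31),(.607,-.19,.15,121),(.607,-.19,.076,121))
c=q['image'][150:300,140:340]
cv2.imwrite(f'pics/d_scene.png',cv2.cvtColor(cv2.resize(c,None,fx=4,fy=4,interpolation=cv2.INTER_CUBIC),cv2.COLOR_RGB2BGR))
save(p,'d_top')
E
```

```text
[215.3, 403.9] [171.97967598 278.94923927]
[254.3, 271.6] [256.41630165 273.29765352]
eyepiece at [(array([0.632 , 0.0105]), np.float64(1.0)), (array([0.6295767 , 0.00820632]), np.float64(0.06524410851998641))]
prism (array([ 0.60686413, -0.18957862,  0.55994404]), np.float64(0.06540925122419694)) [array([ 0.608, -0.189,  0.539]), array([ 0.607, -0.19 ,  0.566])]
t 7.35 pos [0.6337 0.0102 0.1361] az -77.0 w 0.052 F [-0.2 -0.4  0. ] q [ 0.32  0.46 -0.54  1.52  0.25  1.23 -1.6 ]
[ 0.1891 -0.0139 -0.071 ] [2.000e-02 7.199e+01 3.000e-02] az -149 rows>= 6.7
[ 0.1891 -0.0139 -0.071 ] [ 4.000e-02 -1.801e+01  1.000e-02] az -59 rows>= 3.2
[ 0.1891  0.0601 -0.071 ] [ 4.000e-02 -1.801e+01  1.000e-02] az -59 rows>= 3.4
```

View pics/d_scene.png

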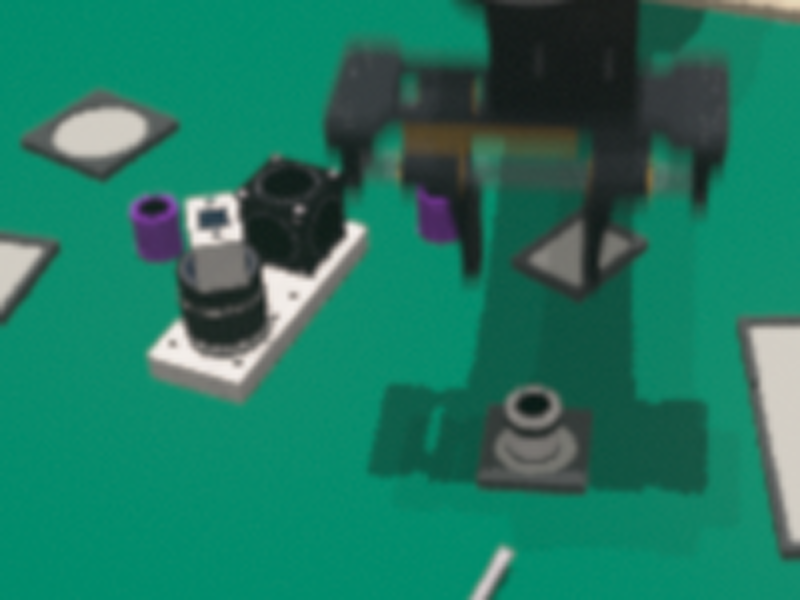

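The eyepiece is in the small round nest (zoom 533,430). The prism grasp needs jaw azimuth -58°.

Emit:
arm_command --deltas '[0.05,-0.014,-0.019,0,-5,0,0.108,-0.014,-0.04,0,-11,0,0.158,-0.014,-0.059,0,-19,0,0.189,-0.014,-0.071,0,-19,0,0.189,0.01,-0.071,0,-19,0,0.189,0.045,-0.071,0,-19,0,0.189,0.06,-0.071,0,-19,0,0.189,0.06,-0.071,0,-19,0]' --hand 0.6

```text
time: 8.35
ee_pos: [0.6066, -0.1894, 0.075]
eef_rot: [0.619, -0.344, 0.342, -0.618]
ft_force: [-0.3, 0.9, 1.1]
width: 0.0525
```

```bash
python3 - <<'E'
from plan import *
plan((.607,-.19,.076,121.8))
q=r.camera('scene')
c=q['image'][130:260,120:280]
cv2.imwrite(f'pics/e_scene.png',cv2.cvtColor(cv2.resize(c,None,fx=4,fy=4,interpolation=cv2.INTER_CUBIC),cv2.COLOR_RGB2BGR))
E
```

```text
t 8.35 pos [ 0.6066 -0.1894  0.075 ] az -58.0 w 0.0525 F [-0.3  0.9  1.1] q [ 0.62  0.53 -0.51  1.57  0.28  1.12 -0.97]
[ 0.0007 -0.001   0.    ] [ 0.09  0.21 -0.12] az -58.2 rows>= 0.0
```

View pics/e_scene.png

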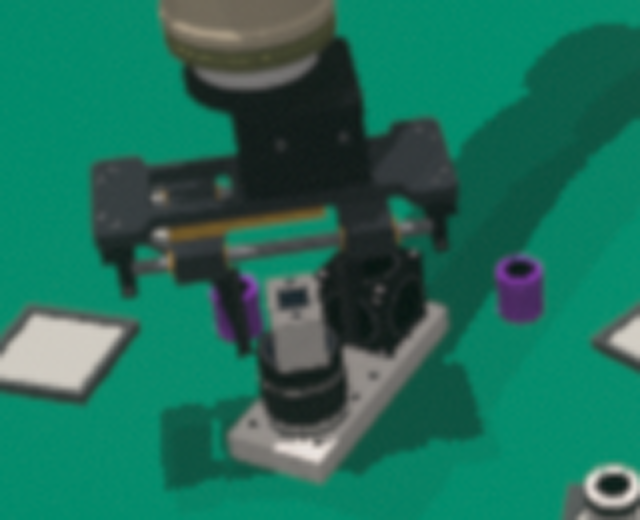

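The prism (zoom 297,320) is between the left finger (240,310) and the right finger, which is dark in front of the cube. Closing on it.

Emit:
arm_command --deltas '[0,-0.001,0,0,0,0,0,-0.001,0,0,0,0,0,-0.001,0,0,0,0,0,-0.001,0,0,0,0,0,-0.001,0,0,0,0,0,-0.03,0,0,0,0,0,-0.06,0,0,0,0,0,-0.075,0,0,0,0]' --hand 0

```text
time: 9.4
ee_pos: [0.6079, -0.1899, 0.1526]
eef_rot: [-0.618, 0.342, -0.343, 0.619]
ft_force: [0.1, -0.3, -1.0]
width: 0.0277
```

```bash
python3 - <<'E'
from plan import *
plan((.454,-.017,.15,67.7),(.454,-.017,.04,67.7),(.454,-.017,.0125,67.7))
q=r.camera('scene');p=r.camera('top')
c=q['image'][100:260,120:320]
cv2.imwrite(f'pics/f_scene.png',cv2.cvtColor(cv2.resize(c,None,fx=4,fy=4,interpolation=cv2.INTER_CUBIC),cv2.COLOR_RGB2BGR))
save(p,'f_top')
E
```

```text
t 9.4 pos [ 0.6079 -0.1899  0.1526] az -58.0 w 0.0277 F [ 0.1 -0.3 -1. ] q [ 0.63  0.45 -0.53  1.5   0.24  1.25 -0.94]
[-0.2282  0.0022 -0.0389] [-9.000e-02  5.429e+01  4.000e-02] az -112.3 rows>= 5.1
[-0.2283  0.1122 -0.0391] [-9.000e-02  5.429e+01  4.000e-02] az -112.3 rows>= 5.1
[-0.2284  0.1397 -0.0391] [-9.000e-02  5.429e+01  4.000e-02] az -112.3 rows>= 5.1
```

View pics/f_scene.png

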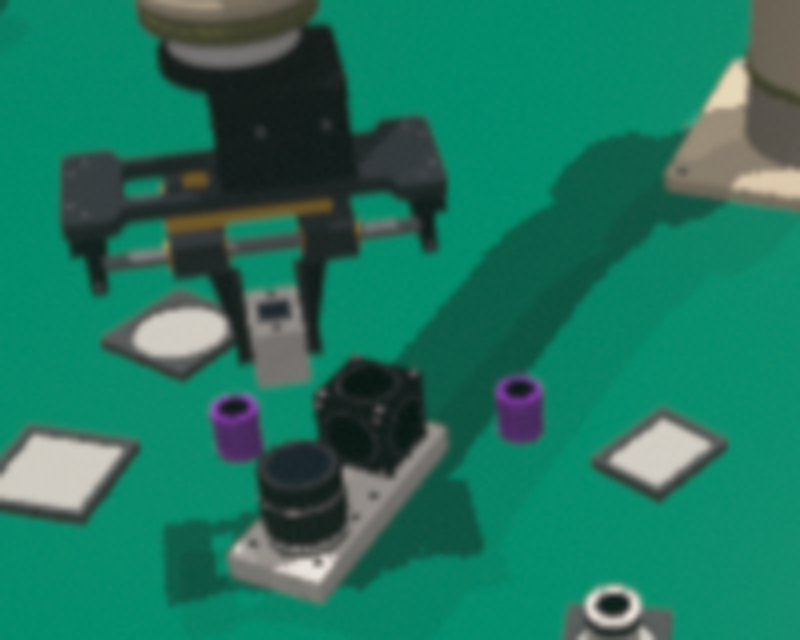

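The prism is held upright (zoom 277,340). Next is the oblong nest.

Emit:
arm_command --deltas '[-0.03,0.002,-0.005,0,9,0,-0.07,0.002,-0.012,0,18,0,-0.115,0.002,-0.02,0,28,0,-0.16,0.002,-0.027,0,37,0,-0.2,0.002,-0.034,0,46,0,-0.228,0.002,-0.039,0,54.3,0,-0.228,0.002,-0.039,0,54.3,0,-0.228,0.002,-0.039,0,54.3,0]'

```text
time: 10.5
ee_pos: [0.4535, -0.0177, 0.1486]
eef_rot: [-0.394, 0.587, -0.587, 0.394]
ft_force: [-0.2, -0.1, -1.0]
width: 0.028
```

```bash
python3 - <<'E'
from plan import *
plan((.454,-.017,.15,67.7),(.454,-.017,.03,67.7),(.454,-.017,.0125,67.7))
E
```

```text
t 10.5 pos [ 0.4535 -0.0177  0.1486] az -112.2 w 0.028 F [-0.2 -0.1 -1. ] q [ 0.49  0.05 -0.56  1.96  0.03  1.14 -2.04]
[-0.0009 -0.0014  0.0002] [0.03 0.06 0.02] az -112.3 rows>= 0.0
[-0.0009  0.1186  0.0002] [0.03 0.06 0.02] az -112.3 rows>= 1.9
[-0.0009  0.1361  0.0002] [0.03 0.06 0.02] az -112.3 rows>= 2.2
```

Emit:
arm_command --deltas '[0,0.03,0,0,0,0,0,0.07,0,0,0,0,0,0.1,0,0,0,0,0,0.115,0,0,0,0,0,0.119,0,0,0,0]'

```text
time: 11.12
ee_pos: [0.4535, -0.0174, 0.0295]
eef_rot: [-0.394, 0.588, -0.587, 0.394]
ft_force: [-0.4, 0.7, -0.1]
width: 0.0278
```

```bash
python3 - <<'E'
from plan import *
plan((.454,-.017,.0125,67.7))
q=r.camera('scene');p=r.camera('top')
c=q['image'][160:260,200:360]
cv2.imwrite(f'pics/g_scene.png',cv2.cvtColor(cv2.resize(c,None,fx=4,fy=4,interpolation=cv2.INTER_CUBIC),cv2.COLOR_RGB2BGR))
E
```

```text
t 11.12 pos [ 0.4535 -0.0174  0.0295] az -112.3 w 0.0278 F [-0.4  0.7 -0.1] q [ 0.45  0.22 -0.55  2.07  0.15  0.88 -2.14]
[-0.0005  0.017   0.0004] [ 0.07 -0.01  0.  ] az -112.3 rows>= 0.3
```

View pics/g_scene.png

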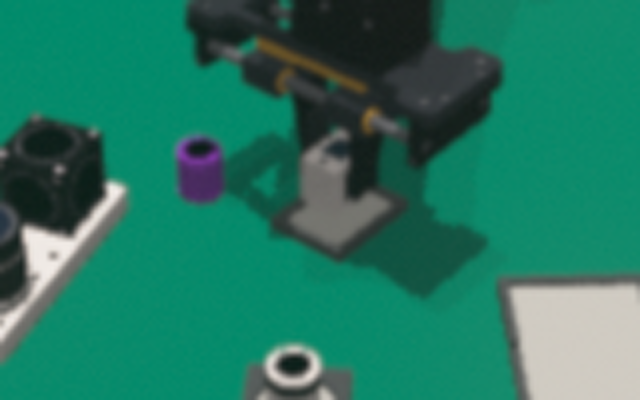

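The prism hangs over the oblong nest (zoom 335,180), aligned with it. Lower and release.

Emit:
arm_command --deltas '[0,0.007,0,0,0,0,0,0.013,0,0,0,0,0,0.017,0,0,0,0,0,0.017,0,0,0,0,0,0.017,0,0,0,0]'

```text
time: 11.85
ee_pos: [0.4535, -0.0171, 0.0131]
eef_rot: [0.394, -0.587, 0.587, -0.394]
ft_force: [1.0, 0.6, -1.2]
width: 0.028
```

Emit:
arm_command --deltas '[0,0,0,0,0,0,0,0,0,0,0,0,0,0,0,0,0,0,0,-0.02,0,0,0,0,0,-0.06,0,0,0,0,0,-0.12,0,0,0,0,0,-0.16,0,0,0,0,0,-0.16,0,0,0,0]' --hand 0.6

```text
time: 12.85
ee_pos: [0.4554, -0.0171, 0.1762]
eef_rot: [0.392, -0.586, 0.589, -0.395]
ft_force: [-0.2, -1.2, -1.5]
width: 0.0524
```

```bash
python3 - <<'E'
from plan import *
q=r.camera('scene');p=r.camera('top')
def near(cam,n,X):
    rc=proj(cam,X)[0]; c=[d for d in r.regions_of(cam,n) if np.hypot(*(np.array(d['centre'])-rc))<20]
    return (cam,c[0]['region'].astype(float)) if c else None
for n,pts,x0 in(('eyepiece',cyl(.03,.004,.038),(.632,.0105,0)),('prism',box(.044,.028,.004,.038),(.454,-.017,-.39)),
  ('cube',box(.05,.05,.018,.068),(.522,-.185,-.085)),('barrel',cyl(.05,.018,.068),(.605,-.191,0))):
    o=[near(cam,n,[x0[0],x0[1],pts[:,2].mean()]) for cam in(p,q)]; o=[k for k in o if k]
    y=n in('prism','cube')
    print(n,len(o),[ (w.round(4),round(e,3)) for w,e in [fit([k],pts,x0,y) for k in o]+([fit(o,pts,x0,y)] if o else [])])
plan((.522,-.185,.12,None))
save(p,'h_top')
cv2.imwrite('pics/h_s.png',cv2.cvtColor(cv2.resize(q['image'][150:280,140:340],None,fx=4,fy=4,interpolation=cv2.INTER_CUBIC),cv2.COLOR_RGB2BGR))
cv2.imwrite('pics/h_t.png',cv2.cvtColor(cv2.resize(p['image'][140:290,260:460],None,fx=4,fy=4,interpolation=cv2.INTER_CUBIC),cv2.COLOR_RGB2BGR))
E
```

```text
eyepiece 2 [(array([0.6349, 0.0096]), np.float64(0.071)), (array([0.6327, 0.0076]), np.float64(0.15)), (array([0.6346, 0.0097]), np.float64(0.125))]
prism 1 [(array([ 0.4544, -0.019 , -0.185 ]), np.float64(0.167)), (array([ 0.4544, -0.019 , -0.185 ]), np.float64(0.167))]
cube 2 [(array([ 0.5217, -0.1877, -0.1592]), np.float64(0.24)), (array([ 0.5201, -0.1849, -0.0102]), np.float64(0.104)), (array([ 0.5206, -0.1864, -0.1166]), np.float64(0.185))]
barrel 2 [(array([ 0.6056, -0.1923]), np.float64(0.076)), (array([ 0.6054, -0.1912]), np.float64(0.043)), (array([ 0.6051, -0.1916]), np.float64(0.064))]
t 13.35 pos [ 0.4533 -0.017   0.1727] az -112.3 w 0.0521 F [-0.6 -0.3  0.3] q [ 0.51  0.02 -0.57  1.93  0.01  1.19 -2.03]
[0.1293 0.0526 0.1273] [ 0.05 -0.    0.01] az -112.3 rows>= 3.0
```

View pics/h_s.png

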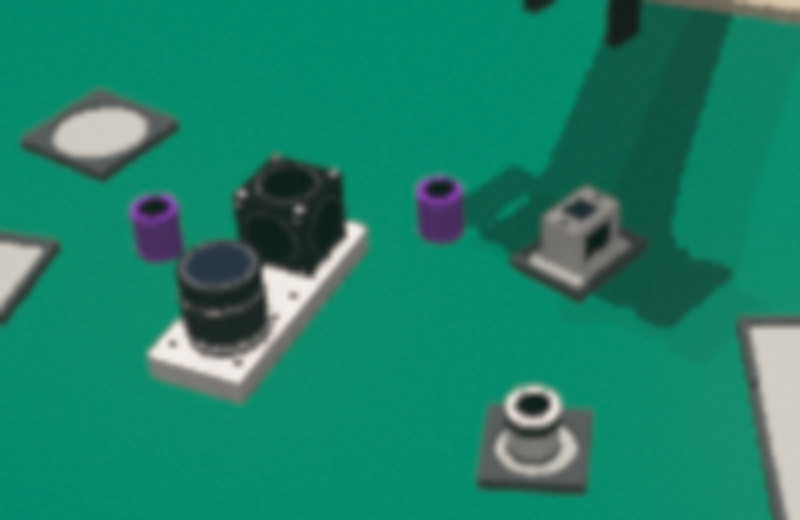

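View pics/h_t.png

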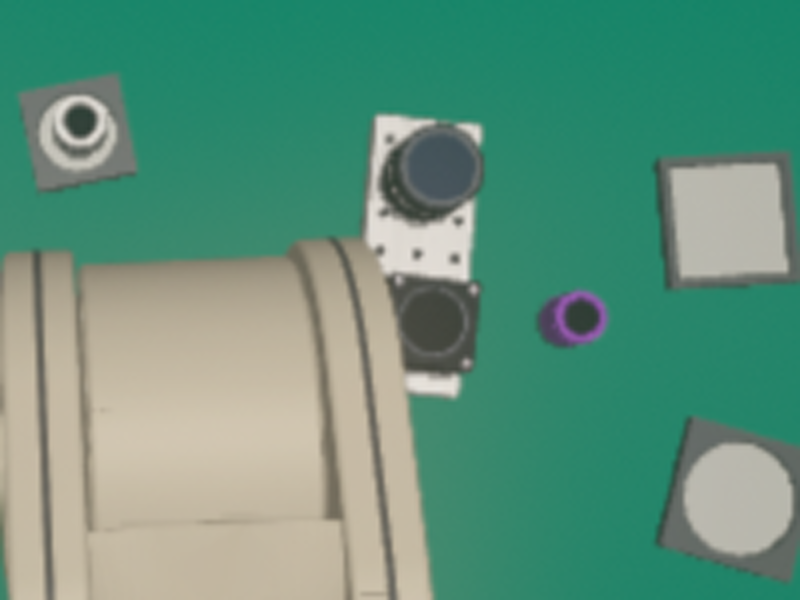

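Eyepiece and prism both sit in their nests (zoom 533,430 and 582,245). Next is the cube, with the jaws across the plate.

```bash
python3 plan.py '(.521,-.186,.13,-95.2),(.521,-.186,.030,-95.2)'
```

```text
t 13.35 pos [ 0.4533 -0.017   0.1727] az -112.3 w 0.0521 F [-0.6 -0.3  0.3] q [ 0.51  0.02 -0.57  1.93  0.01  1.19 -2.03]
[0.1306 0.0426 0.1268] [  0.05 -17.1    0.  ] az -95.2 rows>= 3.0
[0.1306 0.1426 0.1268] [  0.05 -17.1    0.  ] az -95.2 rows>= 3.7
```

Emit:
arm_command --deltas '[0.035,0.01,0.034,0,-5,0,0.075,0.03,0.072,0,-11,0,0.112,0.043,0.108,0,-17,0,0.131,0.043,0.127,0,-17,0,0.131,0.043,0.127,0,-17,0,0.131,0.043,0.127,0,-17,0]' --hand 0.83

```text
time: 14.1
ee_pos: [0.5212, -0.1854, 0.1301]
eef_rot: [-0.476, 0.523, -0.522, 0.477]
ft_force: [0.7, 0.4, -0.4]
width: 0.0722
```

```bash
python3 - <<'E'
from plan import *
plan((.521,-.186,.03,-95.2))
q=r.camera('scene')
cv2.imwrite('pics/i_s.png',cv2.cvtColor(cv2.resize(q['image'][120:270,120:300],None,fx=4,fy=4,interpolation=cv2.INTER_CUBIC),cv2.COLOR_RGB2BGR))
E
```

```text
t 14.1 pos [ 0.5212 -0.1854  0.1301] az -95.3 w 0.0722 F [ 0.7  0.4 -0.4] q [ 0.64  0.28 -0.44  1.75  0.13  1.14 -1.5 ]
[ 7.000e-04  1.001e-01 -1.000e-04] [ 0.02 -0.06 -0.03] az -95.2 rows>= 1.6
```

View pics/i_s.png

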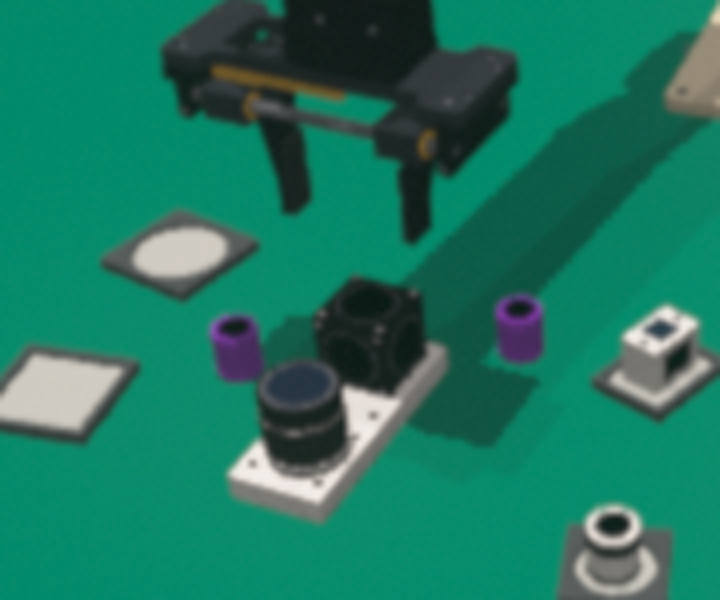

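The open fingers (zoom 292,190 and 415,220) straddle the cube (370,335). Down, close, and lift a little.

Emit:
arm_command --deltas '[0.001,0.04,0,0,0,0,0.001,0.075,0,0,0,0,0.001,0.095,0,0,0,0,0.001,0.1,0,0,0,0,0.001,0.1,0,0,0,0]'

```text
time: 14.78
ee_pos: [0.5215, -0.187, 0.0308]
eef_rot: [0.476, -0.522, 0.523, -0.477]
ft_force: [0.3, -0.1, 0.3]
width: 0.0719
```

Emit:
arm_command --deltas '[0,0,0,0,0,0,0,0,0,0,0,0,0,0,0,0,0,0,0,0,0,0,0,0,0,-0.01,0,0,0,0,0,-0.05,0,0,0,0,0,-0.09,0,0,0,0,0,-0.11,0,0,0,0]' --hand 0 --grip_force 25

```text
time: 15.78
ee_pos: [0.522, -0.1877, 0.143]
eef_rot: [0.476, -0.522, 0.524, -0.477]
ft_force: [1.0, -1.3, -1.6]
width: 0.0499
```

```bash
python3 - <<'E'
from plan import *
plan((.589,-.378,.14,-85.6),(.589,-.378,.035,-85.6),(.589,-.378,.0165,-85.6))
q=r.camera('scene')
cv2.imwrite('pics/j_s.png',cv2.cvtColor(cv2.resize(q['image'][120:270,120:300],None,fx=4,fy=4,interpolation=cv2.INTER_CUBIC),cv2.COLOR_RGB2BGR))
E
```

```text
t 15.78 pos [ 0.522  -0.1877  0.143 ] az -95.3 w 0.0499 F [ 1.  -1.3 -1.6] q [ 0.65  0.27 -0.45  1.73  0.13  1.16 -1.5 ]
[0.1833 0.0034 0.0843] [-0.15 -9.71  0.07] az -85.6 rows>= 3.2
[0.1832 0.1084 0.084 ] [-0.15 -9.71  0.07] az -85.6 rows>= 3.7
[0.1831 0.1269 0.084 ] [-0.15 -9.71  0.07] az -85.6 rows>= 3.8
```

View pics/j_s.png

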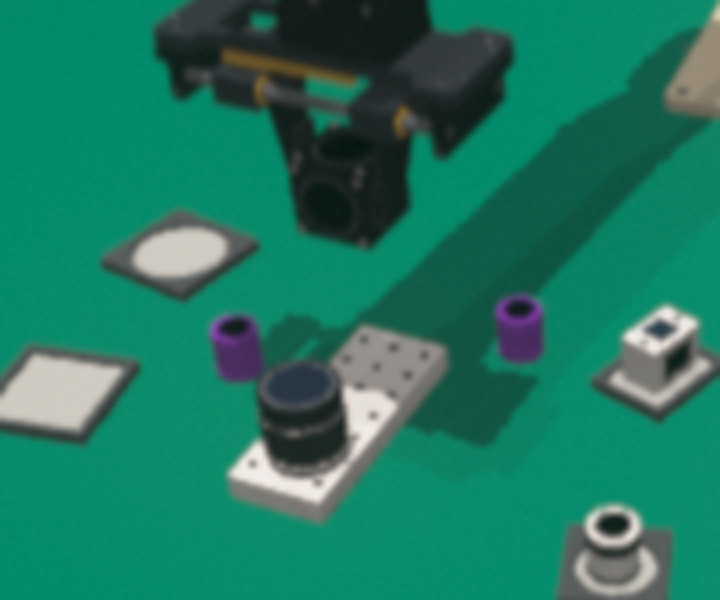

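The cube is held (zoom 345,195), and the plate and barrel did not move. Next is the square nest.

Emit:
arm_command --deltas '[0.035,0,0.016,0,-3,0,0.09,0,0.041,0,-6,0,0.145,0.003,0.067,0,-9.7,0,0.183,0.003,0.084,0,-9.7,0,0.183,0.02,0.084,0,-9.7,0,0.183,0.065,0.084,0,-9.7,0,0.183,0.1,0.084,0,-9.7,0,0.183,0.105,0.084,0,-9.7,0]'

```text
time: 16.82
ee_pos: [0.5859, -0.3755, 0.0317]
eef_rot: [0.519, -0.482, 0.478, -0.519]
ft_force: [0.5, -1.0, -1.2]
width: 0.0499
```

```bash
python3 - <<'E'
from plan import *
plan((.589,-.378,.0165,-85.6))
q=r.camera('scene')
cv2.imwrite('pics/k_s.png',cv2.cvtColor(cv2.resize(q['image'][140:270,70:230],None,fx=4,fy=4,interpolation=cv2.INTER_CUBIC),cv2.COLOR_RGB2BGR))
E
```

```text
t 16.82 pos [ 0.5859 -0.3755  0.0317] az -85.6 w 0.0499 F [ 0.5 -1.  -1.2] q [ 0.75  0.67 -0.35  1.42  0.24  1.11 -1.14]
[0.0028 0.0151 0.003 ] [ 0.28  0.05 -0.22] az -85.6 rows>= 0.3
```

View pics/k_s.png

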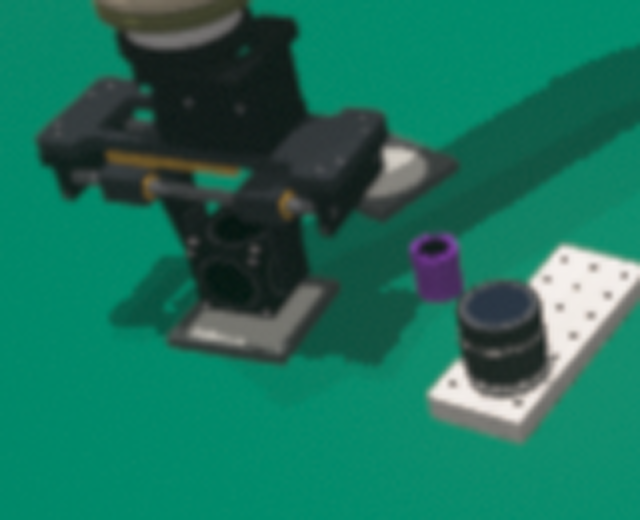

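Emit:
arm_command --deltas '[0.002,0.006,0.002,0,0,0,0.002,0.011,0.002,0,0,0,0.002,0.015,0.002,0,0,0,0.002,0.015,0.002,0,0,0,0.002,0.015,0.002,0,0,0]'

```text
time: 17.5
ee_pos: [0.5902, -0.3793, 0.0205]
eef_rot: [-0.519, 0.48, -0.481, 0.519]
ft_force: [1.1, 0.2, -2.2]
width: 0.0495
```

```bash
python3 - <<'E'
from plan import *
plan((.589,-.378,.0165,-85.6))
E
```

```text
t 17.5 pos [ 0.5902 -0.3793  0.0205] az -85.6 w 0.0495 F [ 1.1  0.2 -2.2] q [ 0.74  0.68 -0.35  1.41  0.25  1.09 -1.14]
[-0.0014  0.004  -0.0011] [-0.02 -0.    0.01] az -85.6 rows>= 0.1
```

Emit:
arm_command --deltas '[-0.001,0.002,-0.001,0,0,0,-0.001,0.0035,-0.001,0,0,0,-0.001,0.0035,-0.001,0,0,0]'

```text
time: 17.88
ee_pos: [0.589, -0.3784, 0.0167]
eef_rot: [0.519, -0.48, 0.48, -0.519]
ft_force: [-0.5, -0.2, 0.1]
width: 0.0495
```

Emit:
arm_command --deltas '[0,0,0,0,0,0,0,0,0,0,0,0,0,0,0,0,0,0,0,0,0,0,0,0,0,-0.02,0,0,0,0,0,-0.06,0,0,0,0,0,-0.11,0,0,0,0,0,-0.11,0,0,0,0]' --hand 0.83

```text
time: 18.88
ee_pos: [0.5917, -0.3796, 0.1336]
eef_rot: [-0.518, 0.477, -0.484, 0.519]
ft_force: [0.1, -0.1, -0.7]
width: 0.0721
```

```bash
python3 - <<'E'
from plan import *
q=r.camera('scene');p=r.camera('top')
def near(cam,n,X):
    rc=proj(cam,X)[0]; c=[d for d in r.regions_of(cam,n) if np.hypot(*(np.array(d['centre'])-rc))<20]
    return (cam,c[0]['region'].astype(float)) if c else None
for n,pts,x0 in(('cube',box(.05,.05,.004,.054),(.589,-.378,.08)),('barrel',cyl(.05,.018,.068),(.605,-.191,0)),('plate',box(.16,.062,0,.018),(.5635,-.188,-.085))):
    o=[near(cam,n,[x0[0],x0[1],pts[:,2].mean()]) for cam in(p,q)]; o=[k for k in o if k]
    y=n in('plate','cube')
    print(n,len(o),[ (w.round(4),round(e,3)) for w,e in [fit([k],pts,x0,y) for k in o]+([fit(o,pts,x0,y)] if o else [])])
plan((.606,-.191,.13,-95.2),(.606,-.191,.03,-95.2))
cv2.imwrite('pics/l_s.png',cv2.cvtColor(cv2.resize(q['image'][150:280,70:270],None,fx=4,fy=4,interpolation=cv2.INTER_CUBIC),cv2.COLOR_RGB2BGR))
cv2.imwrite('pics/l_t.png',cv2.cvtColor(cv2.resize(p['image'][140:290,300:500],None,fx=4,fy=4,interpolation=cv2.INTER_CUBIC),cv2.COLOR_RGB2BGR))
E
```

```text
cube 2 [(array([ 0.587 , -0.3746,  0.1625]), np.float64(0.662)), (array([ 0.5862, -0.3799,  0.1197]), np.float64(0.053)), (array([ 0.5864, -0.3794,  0.0944]), np.float64(0.364))]
barrel 2 [(array([ 0.6072, -0.191 ]), np.float64(0.099)), (array([ 0.6053, -0.1921]), np.float64(0.047)), (array([ 0.6061, -0.1911]), np.float64(0.083))]
plate 2 [(array([ 0.5634, -0.1895, -0.0802]), np.float64(0.285)), (array([ 0.5618, -0.1894, -0.0925]), np.float64(0.318)), (array([ 0.5629, -0.1894, -0.087 ]), np.float64(0.304))]
t 19.27 pos [ 0.5886 -0.3781  0.1258] az -85.6 w 0.072 F [-0.1  0.2 -0.2] q [ 0.75  0.58 -0.37  1.34  0.21  1.26 -1.12]
[-0.1853 -0.0041  0.0317] [ 0.07  9.6  -0.04] az -95.2 rows>= 3.0
[-0.1852  0.0959  0.0318] [ 0.07  9.6  -0.04] az -95.2 rows>= 3.4
```

View pics/l_s.png

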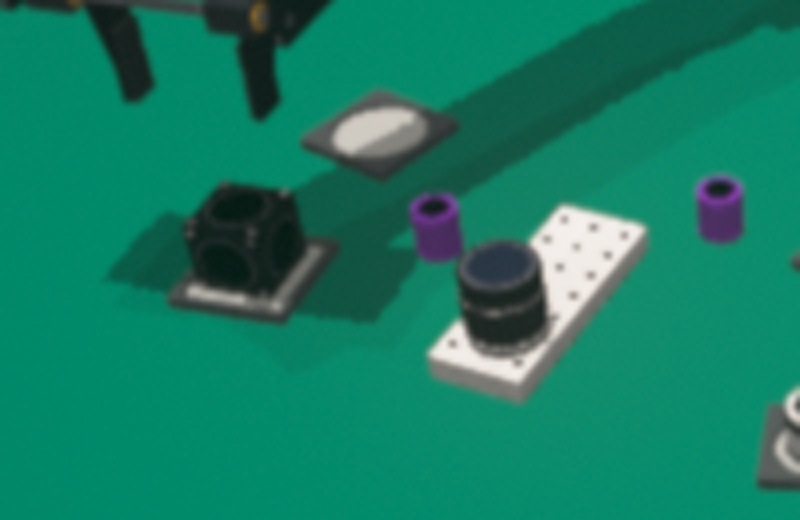

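View pics/l_t.png

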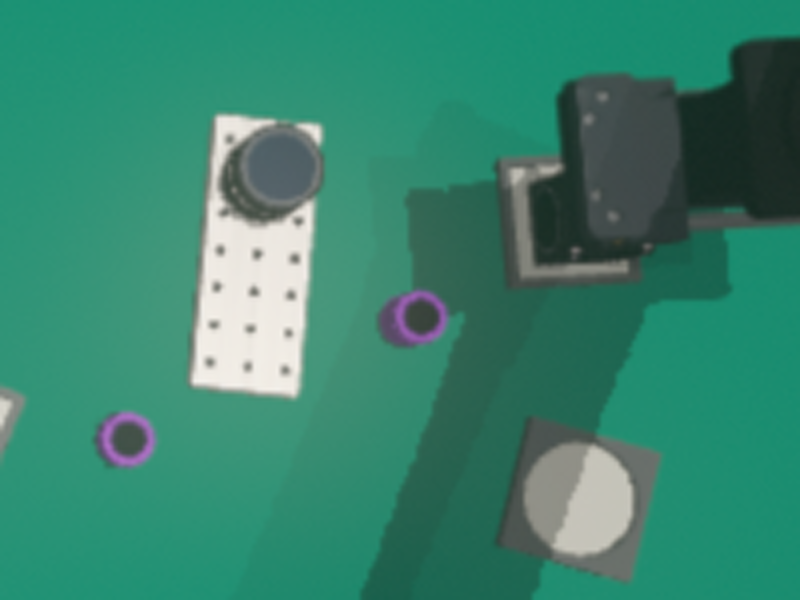

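The cube stands within the square nest (zoom 245,240). Now the barrel, at (0.606, -0.1915).

Emit:
arm_command --deltas '[-0.06,-0.004,0.01,0,4,0,-0.12,-0.004,0.02,0,8,0,-0.17,-0.004,0.029,0,9.6,0,-0.185,-0.004,0.032,0,9.6,0,-0.185,0.01,0.032,0,9.6,0,-0.185,0.05,0.032,0,9.6,0,-0.185,0.085,0.032,0,9.6,0,-0.185,0.094,0.032,0,9.6,0]'

```text
time: 20.27
ee_pos: [0.6042, -0.1936, 0.0291]
eef_rot: [-0.477, 0.524, -0.521, 0.475]
ft_force: [0.2, -0.0, 0.2]
width: 0.0724
```

```bash
python3 - <<'E'
from plan import *
plan((.606,-.1915,.03,-95.2))
q=r.camera('scene')
cv2.imwrite('pics/m_s.png',cv2.cvtColor(cv2.resize(q['image'][140:270,100:280],None,fx=4,fy=4,interpolation=cv2.INTER_CUBIC),cv2.COLOR_RGB2BGR))
E
```

```text
t 20.27 pos [ 0.6042 -0.1936  0.0291] az -95.4 w 0.0724 F [ 0.2 -0.   0.2] q [ 0.53  0.55 -0.38  1.61  0.23  1.03 -1.59]
[-0.0022 -0.0009  0.0016] [ 0.3  -0.15 -0.  ] az -95.2 rows>= 0.0
```

View pics/m_s.png

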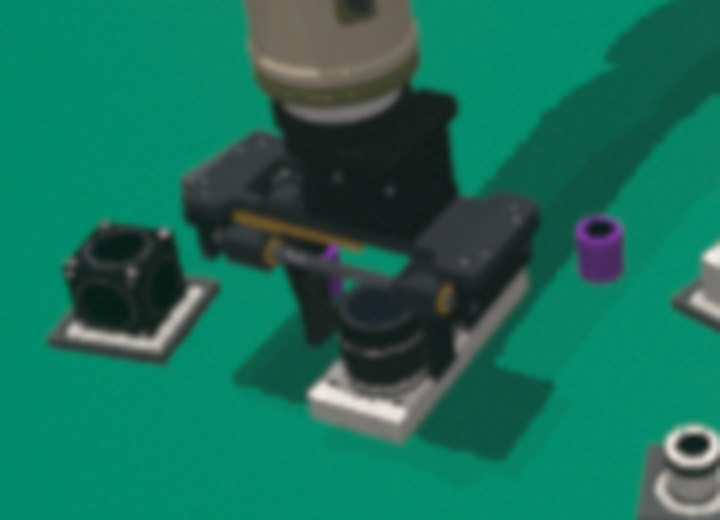

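The fingers are around the barrel (zoom 380,340). Close and lift.

Emit:
arm_command --deltas '[0,0,0,0,0,0,0,0,0,0,0,0,0,0,0,0,0,0,0,0,0,0,0,0,0,-0.01,0,0,0,0,0,-0.05,0,0,0,0,0,-0.09,0,0,0,0,0,-0.11,0,0,0,0]' --hand 0 --grip_force 25

```text
time: 21.32
ee_pos: [0.6075, -0.1917, 0.1452]
eef_rot: [0.476, -0.521, 0.523, -0.477]
ft_force: [0.7, 0.3, -3.2]
width: 0.0494
```

```bash
python3 - <<'E'
from plan import *
plan((.4245,-.3815,.14,None),(.4245,-.3815,.035,None),(.4245,-.3815,.0165,None))
q=r.camera('scene')
cv2.imwrite('pics/n_s.png',cv2.cvtColor(cv2.resize(q['image'][110:260,100:280],None,fx=4,fy=4,interpolation=cv2.INTER_CUBIC),cv2.COLOR_RGB2BGR))
E
```

```text
t 21.32 pos [ 0.6075 -0.1917  0.1452] az -95.2 w 0.0494 F [ 0.7  0.3 -3.2] q [ 0.55  0.44 -0.41  1.51  0.18  1.23 -1.55]
[ 0.2056  0.0049 -0.165 ] [-0.16  0.    0.04] az -95.2 rows>= 4.2
[ 0.2056  0.1099 -0.1653] [-0.16  0.    0.04] az -95.2 rows>= 4.6
[ 0.2055  0.1284 -0.1653] [-0.16  0.    0.04] az -95.2 rows>= 4.7
```

View pics/n_s.png

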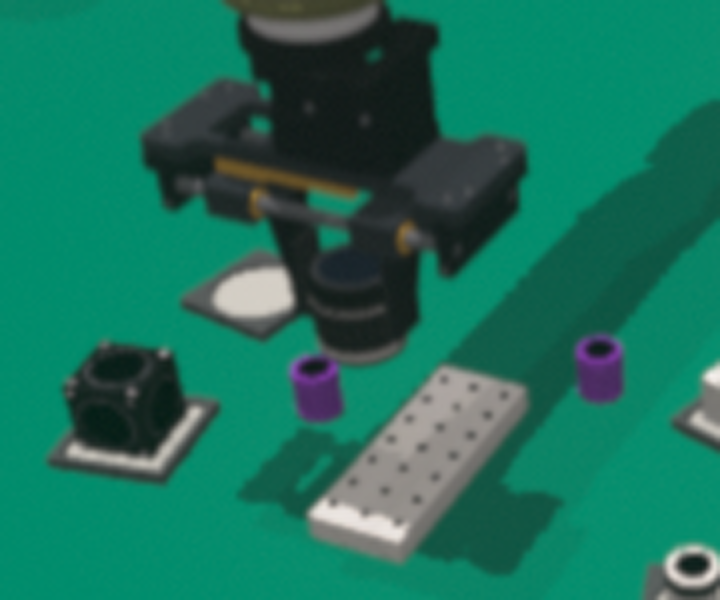

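The barrel is held upright (zoom 350,305). Next is the round nest.

Emit:
arm_command --deltas '[0.035,0,-0.028,0,0,0,0.08,0,-0.064,0,0,0,0.125,0,-0.1,0,0,0,0.165,0,-0.132,0,0,0,0.195,0,-0.156,0,0,0,0.2055,0,-0.165,0,0,0,0.2055,0,-0.165,0,0,0,0.2055,0,-0.165,0,0,0]'

```text
time: 22.38
ee_pos: [0.425, -0.3796, 0.1424]
eef_rot: [-0.477, 0.522, -0.521, 0.478]
ft_force: [1.0, -0.1, -2.7]
width: 0.0494
```

```bash
python3 - <<'E'
from plan import *
plan((.4245,-.3815,.035,None),(.4245,-.3815,.0165,None))
E
```

```text
t 22.38 pos [ 0.425  -0.3796  0.1424] az -95.1 w 0.0494 F [ 1.  -0.1 -2.7] q [ 0.92  0.29 -0.32  1.7   0.1   1.17 -1.08]
[ 0.0021  0.1074 -0.0004] [-0.01 -0.   -0.05] az -95.1 rows>= 1.7
[ 0.0021  0.1259 -0.0004] [-0.01 -0.   -0.05] az -95.1 rows>= 2.0
```

Emit:
arm_command --deltas '[0.001,0.03,0,0,0,0,0.001,0.07,0,0,0,0,0.001,0.1,0,0,0,0,0.001,0.11,0,0,0,0,0.001,0.113,0,0,0,0,0.001,0.113,0,0,0,0]'

```text
time: 23.12
ee_pos: [0.4246, -0.3823, 0.0307]
eef_rot: [0.477, -0.521, 0.523, -0.477]
ft_force: [-0.5, -0.2, -1.4]
width: 0.0495
```

```bash
python3 - <<'E'
from plan import *
plan((.4245,-.3815,.0165,None))
q=r.camera('scene')
cv2.imwrite('pics/o_s.png',cv2.cvtColor(cv2.resize(q['image'][110:230,100:260],None,fx=4,fy=4,interpolation=cv2.INTER_CUBIC),cv2.COLOR_RGB2BGR))
E
```

```text
t 23.12 pos [ 0.4246 -0.3823  0.0307] az -95.2 w 0.0495 F [-0.5 -0.2 -1.4] q [ 0.9   0.42 -0.3   1.79  0.15  0.95 -1.12]
[-0.0008  0.0142 -0.0002] [-0.08  0.    0.05] az -95.2 rows>= 0.2
```

View pics/o_s.png

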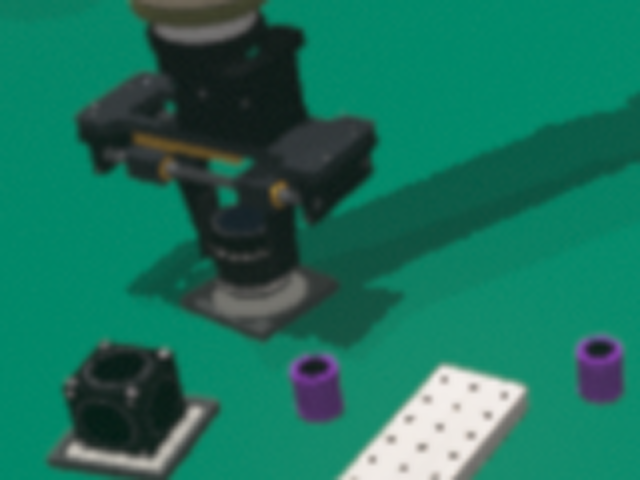

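The barrel is over the round nest (zoom 255,250). Lower, then release.

Emit:
arm_command --deltas '[0,0.006,0,0,0,0,0,0.011,0,0,0,0,0,0.0135,0,0,0,0,0,0.0135,0,0,0,0]'

```text
time: 23.68
ee_pos: [0.4244, -0.3825, 0.0188]
eef_rot: [0.477, -0.522, 0.523, -0.477]
ft_force: [-8.6, 6.5, 27.4]
width: 0.0492
```

Emit:
arm_command --deltas '[0,0,0,0,0,0,0,0,0,0,0,0,0,0,0,0,0,0,0,0,0,0,0,0,0,-0.02,0,0,0,0,0,-0.06,0,0,0,0,0,-0.11,0,0,0,0,0,-0.11,0,0,0,0]' --hand 0.83

```text
time: 24.68
ee_pos: [0.426, -0.3838, 0.1319]
eef_rot: [0.476, -0.519, 0.525, -0.477]
ft_force: [-0.9, -0.2, -0.0]
width: 0.0723
```

```bash
python3 - <<'E'
from plan import *
q=r.camera('scene');p=r.camera('top')
def near(cam,n,X):
    rc=proj(cam,X)[0]; c=[d for d in r.regions_of(cam,n) if np.hypot(*(np.array(d['centre'])-rc))<20]
    return (cam,c[0]['region'].astype(float)) if c else None
mt,ms=nongreen(p),nongreen(q)
o=[(c,blob(m,proj(c,[.5635,-.1885,.018])[0])) for c,m in((p,mt),(q,ms))]
pts=box(.16,.062,0,.018)
print('plate',[(w.round(4),round(e,3)) for w,e in [fit([k],pts,(.5635,-.1885,-.085)) for k in o]+[fit(o,pts,(.5635,-.1885,-.085))]])
k=near(q,'barrel',[.4245,-.3815,.03])
if k: print('barrel',fit([k],cyl(.05,.004,.054),(.4245,-.3815,0),False))
plan((.563,-.189,.13,-95),(.563,-.189,.004,-95))
cv2.imwrite('pics/q_s.png',cv2.cvtColor(cv2.resize(q['image'][130:260,70:270],None,fx=4,fy=4,interpolation=cv2.INTER_CUBIC),cv2.COLOR_RGB2BGR))
cv2.imwrite('pics/q_t.png',cv2.cvtColor(cv2.resize(p['image'][140:290,300:500],None,fx=4,fy=4,interpolation=cv2.INTER_CUBIC),cv2.COLOR_RGB2BGR))
E
```

```text
plate [(array([ 0.5629, -0.1898, -0.0936]), np.float64(0.145)), (array([ 0.5617, -0.1902, -0.0765]), np.float64(0.062)), (array([ 0.5616, -0.1896, -0.0871]), np.float64(0.107))]
barrel (array([ 0.42507294, -0.38254703]), np.float64(0.07204888147890287))
t 24.82 pos [ 0.4235 -0.382   0.1264] az -95.2 w 0.0723 F [-0.9 -1.1 -0.4] q [ 0.92  0.3  -0.31  1.72  0.1   1.14 -1.09]
[-0.2049 -0.0036  0.1214] [ 0.   -0.2   0.01] az -95 rows>= 3.8
[-0.2049  0.1224  0.1214] [ 0.   -0.2   0.01] az -95 rows>= 4.3
```

View pics/q_s.png

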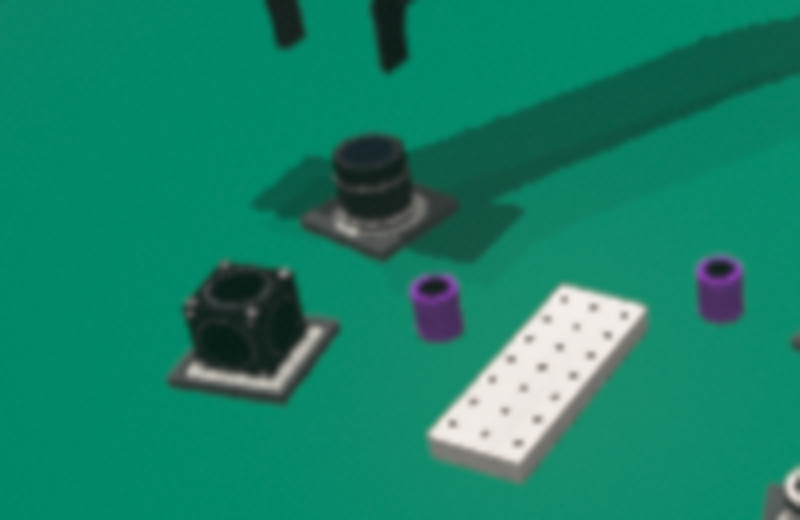

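View pics/q_t.png

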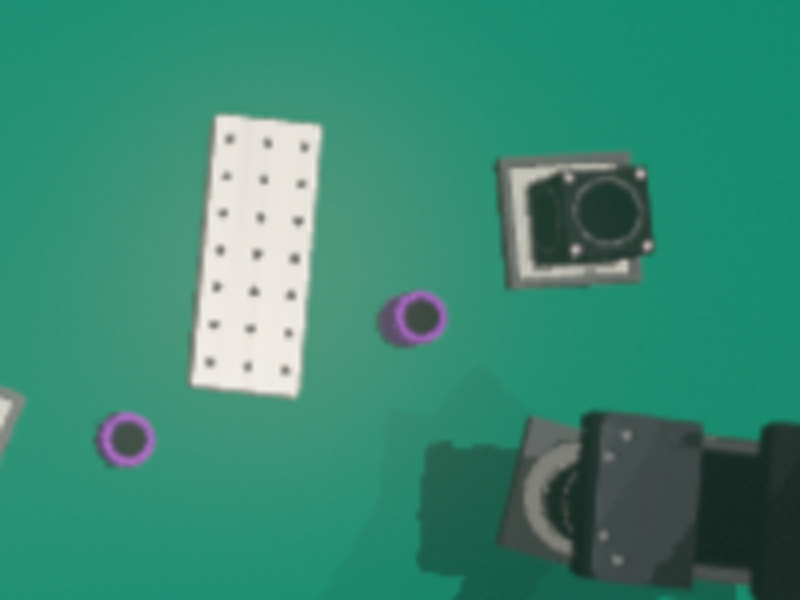

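Barrel and cube are in their nests (zoom 370,190 and 245,325), and the plate is bare. Next is the plate grasp. I'll approach high first.

Emit:
arm_command --deltas '[-0.05,-0.004,0.03,0,0,0,-0.1,-0.004,0.06,0,0,0,-0.15,-0.004,0.089,0,0,0,-0.195,0,0.115,0,0,0,-0.205,0.03,0.121,0,0,0,-0.205,0.06,0.121,0,0,0,-0.205,0.08,0.121,0,0,0,-0.205,0.08,0.121,0,0,0]' --hand 0.93

```text
time: 25.82
ee_pos: [0.5614, -0.1889, 0.0444]
eef_rot: [-0.477, 0.523, -0.521, 0.476]
ft_force: [0.8, -1.2, 0.6]
width: 0.0811
```

```bash
python3 - <<'E'
from plan import *
plan((.563,-.1893,.005,-95))
q=r.camera('scene')
cv2.imwrite('pics/r_s.png',cv2.cvtColor(cv2.resize(q['image'][130:260,100:280],None,fx=4,fy=4,interpolation=cv2.INTER_CUBIC),cv2.COLOR_RGB2BGR))
E
```

```text
t 25.82 pos [ 0.5614 -0.1889  0.0444] az -95.2 w 0.0811 F [ 0.8 -1.2  0.6] q [ 0.58  0.46 -0.41  1.72  0.21  1.01 -1.57]
[0.0003 0.0394 0.0018] [ 0.2  -0.23 -0.05] az -95 rows>= 0.6
```

View pics/r_s.png

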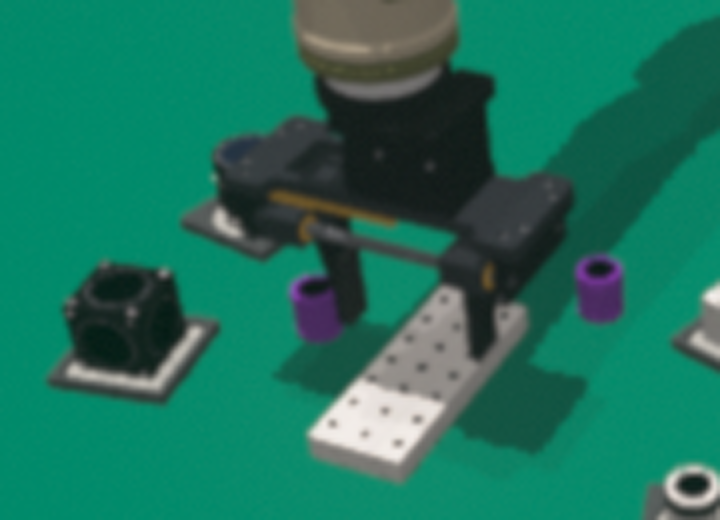

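Emit:
arm_command --deltas '[0,0.015,0.001,0,0,0,0,0.028,0.001,0,0,0,0,0.035,0.001,0,0,0,0,0.038,0.001,0,0,0,0,0.038,0.001,0,0,0]'

```text
time: 26.5
ee_pos: [0.5639, -0.189, 0.0082]
eef_rot: [0.477, -0.522, 0.522, -0.477]
ft_force: [-0.3, -0.3, -0.1]
width: 0.0808
```

```bash
python3 - <<'E'
from plan import *
plan((.563,-.1893,.005,-95))
q=r.camera('scene')
cv2.imwrite('pics/s_s.png',cv2.cvtColor(cv2.resize(q['image'][130:260,100:280],None,fx=4,fy=4,interpolation=cv2.INTER_CUBIC),cv2.COLOR_RGB2BGR))
E
```

```text
t 26.5 pos [ 0.5639 -0.189   0.0082] az -95.2 w 0.0808 F [-0.3 -0.3 -0.1] q [ 0.57  0.51 -0.4   1.73  0.23  0.95 -1.59]
[ 0.0003  0.0032 -0.0008] [-0.  -0.2  0. ] az -95 rows>= 0.1
```

View pics/s_s.png

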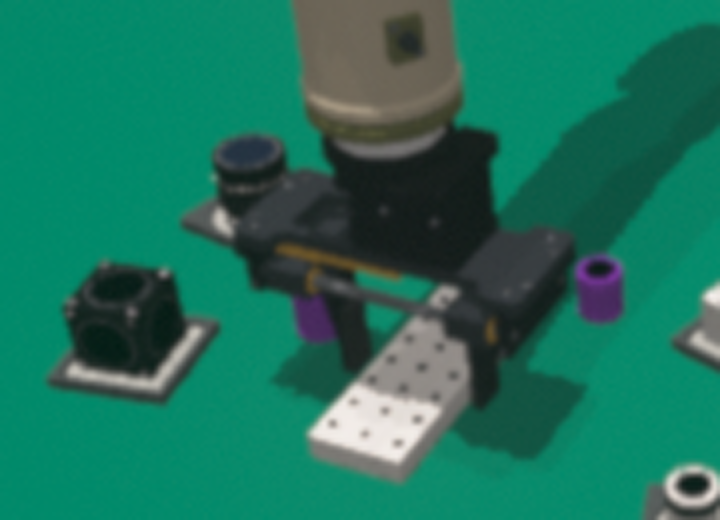

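Emit:
arm_command --deltas '[0,0.002,0,0,0,0,0,0.0032,0,0,0,0,0,0.0032,0,0,0,0]'

```text
time: 26.92
ee_pos: [0.5637, -0.1891, 0.005]
eef_rot: [0.477, -0.522, 0.522, -0.477]
ft_force: [-0.5, -0.5, -0.0]
width: 0.0809
```

Emit:
arm_command --deltas '[0,0,0,0,0,0,0,0,0,0,0,0,0,0,0,0,0,0,0,0,0,0,0,0,0,0,0,0,0,0,0,-0.01,0,0,0,0,0,-0.03,0,0,0,0,0,-0.04,0,0,0,0]' --hand 0 --grip_force 45

```text
time: 27.92
ee_pos: [0.5646, -0.1893, 0.0471]
eef_rot: [0.476, -0.521, 0.523, -0.477]
ft_force: [0.1, 0.7, -3.7]
width: 0.0617
```

```bash
python3 - <<'E'
from plan import *
plan((.563,-.1893,.14,None),(.564,.1695,.14,-70.3),(.564,.1695,.03,-70.3),(.564,.1695,.0095,-70.3))
q=r.camera('scene')
cv2.imwrite('pics/t_s.png',cv2.cvtColor(cv2.resize(q['image'][130:260,100:280],None,fx=4,fy=4,interpolation=cv2.INTER_CUBIC),cv2.COLOR_RGB2BGR))
E
```

```text
t 27.93 pos [ 0.5646 -0.1893  0.0471] az -95.2 w 0.0617 F [ 0.1  0.7 -3.7] q [ 0.58  0.46 -0.41  1.71  0.21  1.02 -1.57]
[ 0.0002 -0.0929 -0.0014] [-0.13  0.    0.04] az -95.2 rows>= 1.5
[-0.3572 -0.0932 -0.033 ] [ -0.12 -24.91   0.06] az -70.3 rows>= 5.9
[-0.3573  0.0168 -0.0332] [ -0.12 -24.91   0.06] az -70.3 rows>= 5.7
[-0.3573  0.0373 -0.0333] [ -0.12 -24.91   0.06] az -70.3 rows>= 5.8
```

View pics/t_s.png

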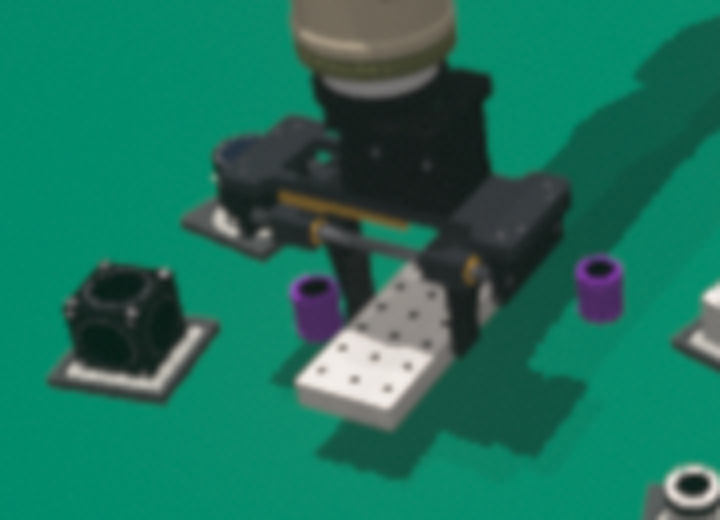

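The plate is held level (zoom 375,350). I'll lift higher, then carry it over.

Emit:
arm_command --deltas '[0,-0.03,0,0,0,0,0,-0.065,0,0,0,0,-0.015,-0.09,-0.002,0,0,0,-0.05,-0.093,-0.005,0,-3,0,-0.095,-0.093,-0.009,0,-7,0,-0.145,-0.093,-0.014,0,-11,0,-0.195,-0.093,-0.018,0,-15,0,-0.245,-0.093,-0.023,0,-19,0]'

```text
time: 28.98
ee_pos: [0.5619, 0.0602, 0.1371]
eef_rot: [0.558, -0.435, 0.434, -0.557]
ft_force: [0.2, 0.1, -5.2]
width: 0.0616
```

```bash
python3 - <<'E'
from plan import *
plan((.564,.1695,.14,-70.3),(.564,.1695,.04,-70.3))
E
```

```text
t 28.98 pos [0.5619 0.0602 0.1371] az -75.9 w 0.0616 F [ 0.2  0.1 -5.2] q [ 0.33  0.33 -0.61  1.7   0.2   1.17 -1.66]
[-0.1054 -0.0028  0.0287] [ 0.06 -5.59 -0.02] az -70.3 rows>= 1.7
[-0.1054  0.0972  0.0288] [ 0.06 -5.59 -0.02] az -70.3 rows>= 2.3
```

Emit:
arm_command --deltas '[-0.045,-0.003,0.012,0,-3,0,-0.08,-0.003,0.022,0,-5.6,0,-0.1,-0.003,0.027,0,-5.6,0,-0.105,-0.003,0.0285,0,-5.6,0,-0.105,0.02,0.0285,0,-5.6,0,-0.105,0.06,0.0285,0,-5.6,0,-0.105,0.085,0.0285,0,-5.6,0,-0.105,0.09,0.0285,0,-5.6,0]'

```text
time: 29.98
ee_pos: [0.5642, 0.1647, 0.0459]
eef_rot: [0.578, -0.409, 0.408, -0.576]
ft_force: [-0.3, -0.6, -4.2]
width: 0.0609
```

```bash
python3 - <<'E'
from plan import *
plan((.564,.1695,.04,-70.3),(.564,.1695,.0095,-70.3))
q=r.camera('scene');p=r.camera('top')
cv2.imwrite('pics/u_s.png',cv2.cvtColor(cv2.resize(q['image'][170:320,260:460],None,fx=4,fy=4,interpolation=cv2.INTER_CUBIC),cv2.COLOR_RGB2BGR))
cv2.imwrite('pics/u_t.png',cv2.cvtColor(cv2.resize(p['image'][130:270,130:290],None,fx=4,fy=4,interpolation=cv2.INTER_CUBIC),cv2.COLOR_RGB2BGR))
E
```

```text
t 29.98 pos [0.5642 0.1647 0.0459] az -70.6 w 0.0609 F [-0.3 -0.6 -4.2] q [ 0.14  0.49 -0.62  1.72  0.32  1.04 -1.83]
[-0.0046  0.0059  0.0014] [ 0.22 -0.3   0.  ] az -70.3 rows>= 0.1
[-0.0046  0.0364  0.0015] [ 0.22 -0.3   0.  ] az -70.3 rows>= 0.6
```

View pics/u_s.png

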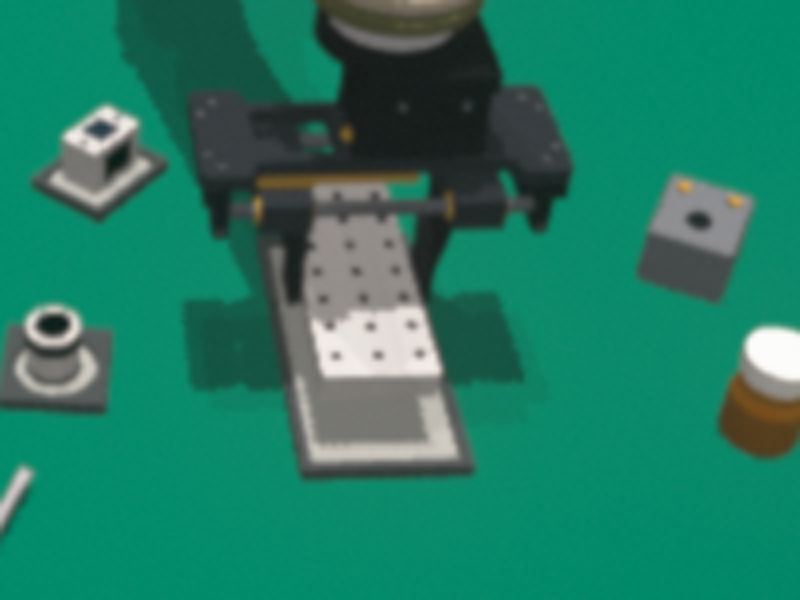

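View pics/u_t.png

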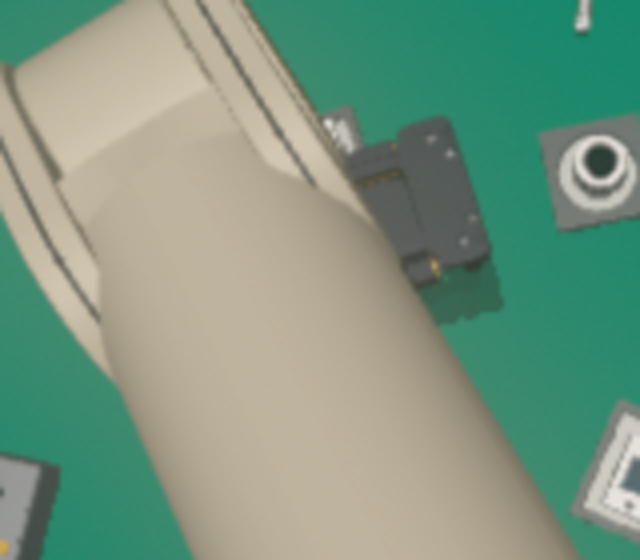

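Emit:
arm_command --deltas '[-0.004,0.006,0.001,0,-0.3,0,-0.004,0.014,0.001,0,-0.3,0,-0.004,0.021,0.001,0,-0.3,0,-0.004,0.025,0.001,0,-0.3,0,-0.004,0.025,0.001,0,-0.3,0]'

```text
time: 30.7
ee_pos: [0.5652, 0.1697, 0.0226]
eef_rot: [0.578, -0.407, 0.407, -0.578]
ft_force: [-0.3, 0.9, -3.7]
width: 0.0616
```

```bash
python3 - <<'E'
from plan import *
plan((.564,.1695,.0095,-70.3))
q=r.camera('scene')
im=q['image'].copy(); s=4
big=cv2.resize(im[170:320,260:460],None,fx=4,fy=4,interpolation=cv2.INTER_CUBIC)
s=r.read_state();P=s['ee_pos'];a=np.radians(19.7)
def dr(pts,cx,cy,yaw,col):
    c,sn=np.cos(yaw),np.sin(yaw)
    for z in sorted(set(pts[:,2])):
        L=pts[pts[:,2]==z][[0,1,3,2]]
        W=np.c_[c*L[:,0]-sn*L[:,1]+cx,sn*L[:,0]+c*L[:,1]+cy,L[:,2]]
        u=(proj(q,W)[:,::-1]-[260,170]+.5)*4-.5
        cv2.polylines(big,[u.astype(np.int32)],True,col,1)
dr(box(.16,.062,P[2]-.005,P[2]+.013),P[0],P[1],a,(255,0,0))
dr(box(.178,.08,.004,.008),.5639,.1694,.3445,(255,255,0))
cv2.imwrite('pics/v_s.png',cv2.cvtColor(big,cv2.COLOR_RGB2BGR))
E
```

```text
t 30.7 pos [0.5652 0.1697 0.0226] az -70.3 w 0.0616 F [-0.3  0.9 -3.7] q [ 0.12  0.52 -0.61  1.73  0.35  1.   -1.85]
[-0.0002  0.0131 -0.0012] [ 0.04 -0.01  0.  ] az -70.3 rows>= 0.2
```

View pics/v_s.png

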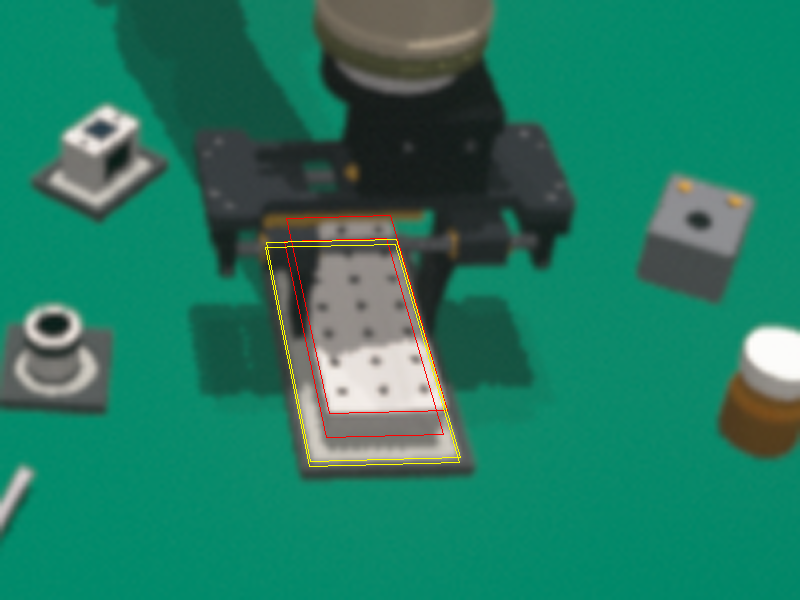

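The plate (red outline) matches the prediction and lies inside the tray outline (yellow). I'll lower it.

Emit:
arm_command --deltas '[0,0.005,-0.001,0,0,0,0,0.009,-0.001,0,0,0,0,0.0115,-0.001,0,0,0,0,0.0125,-0.001,0,0,0,0,0.0125,-0.001,0,0,0]'

```text
time: 31.38
ee_pos: [0.5644, 0.1696, 0.0104]
eef_rot: [0.578, -0.407, 0.407, -0.578]
ft_force: [-0.8, -0.9, -4.6]
width: 0.0615
```

```bash
python3 plan.py '(.564,.1695,.0095,-70.3)'
```

```text
t 31.38 pos [0.5644 0.1696 0.0104] az -70.3 w 0.0615 F [-0.8 -0.9 -4.6] q [ 0.12  0.54 -0.61  1.74  0.36  0.98 -1.85]
[-0.0001  0.0009 -0.0004] [ 0. -0.  0.] az -70.3 rows>= 0.0
```

Emit:
arm_command --deltas '[0,0.001,0,0,0,0,0,0.001,0,0,0,0]'

```text
time: 31.62
ee_pos: [0.5644, 0.1695, 0.0095]
eef_rot: [0.578, -0.407, 0.407, -0.578]
ft_force: [-0.4, 0.5, -4.1]
width: 0.0613
```

Emit:
arm_command --deltas '[0,0,0,0,0,0,0,0,0,0,0,0,0,0,0,0,0,0,0,0,0,0,0,0,0,-0.02,0,0,0,0,0,-0.06,0,0,0,0,0,-0.12,0,0,0,0,0,-0.15,0,0,0,0]' --hand 0.85

```text
time: 32.62
ee_pos: [0.5655, 0.1704, 0.1644]
eef_rot: [-0.577, 0.406, -0.408, 0.58]
ft_force: [0.2, 0.2, 0.2]
width: 0.0741
```

```bash
python3 - <<'E'
from plan import *
q=r.camera('scene');p=r.camera('top')
plan((.35,-.3,.3,None))
save(q,'w_s');save(p,'w_t')
E
```

```text
t 32.73 pos [0.5664 0.1707 0.165 ] az -70.3 w 0.0743 F [ 0.3  0.9 -0. ] q [ 0.17  0.37 -0.67  1.61  0.24  1.24 -1.77]
[ 0.3703 -0.1374 -0.3614] [-0.43  0.    0.05] az -70.3 rows>= 8.6
```

View pics/w_s.png

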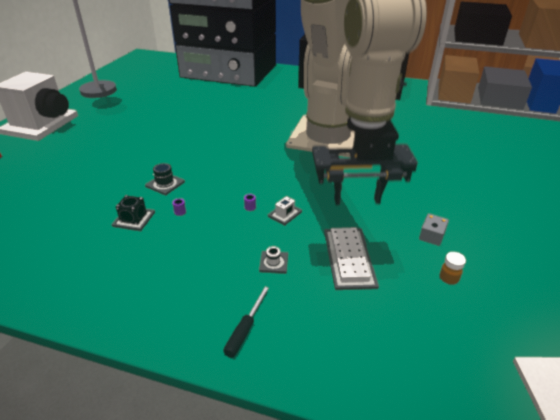

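All five look placed. I'll move the arm aside to check from above.

Emit:
arm_command --deltas '[0.02,-0.06,-0.02,0,0,0,0.07,-0.1,-0.07,0,0,0,0.12,-0.13,-0.12,0,0,0,0.18,-0.137,-0.17,0,0,0,0.24,-0.137,-0.22,0,0,0,0.29,-0.137,-0.27,0,0,0,0.33,-0.137,-0.32,0,0,0,0.37,-0.137,-0.36,0,0,0]'

```text
time: 33.72
ee_pos: [0.3792, -0.2399, 0.2963]
eef_rot: [-0.578, 0.407, -0.407, 0.578]
ft_force: [1.9, -0.4, -0.3]
width: 0.0738
```

Emit:
arm_command --deltas '[0.05,0,-0.02,0,0,0,0.11,0,-0.045,0,0,0,0.17,0,-0.07,0,0,0,0.2,0,-0.08,0,0,0,0.2,0,-0.08,0,0,0,0.2,0,-0.08,0,0,0]'

```text
time: 34.48
ee_pos: [0.373, -0.4529, 0.2958]
eef_rot: [-0.578, 0.407, -0.407, 0.579]
ft_force: [0.1, 0.7, -0.0]
width: 0.0741
```

```bash
python3 - <<'E'
from plan import *
q=r.camera('scene');p=r.camera('top');plan()
def near(cam,n,X):
    rc=proj(cam,X)[0]; c=[d for d in r.regions_of(cam,n) if np.hypot(*(np.array(d['centre'])-rc))<20]
    return (cam,c[0]['region'].astype(float)) if c else None
for n,pts,x0,y in(('cube',box(.05,.05,.004,.054),(.589,-.378,.08),1),('barrel',cyl(.05,.004,.054),(.4245,-.3815,0),0),('plate',box(.16,.062,.004,.022),(.564,.1695,.3445),1),
 ('prism',box(.044,.028,.004,.038),(.454,-.017,-.39),1),('eyepiece',cyl(.03,.004,.038),(.632,.0105,0),0)):
    o=[near(cam,n,[x0[0],x0[1],pts[:,2].mean()]) for cam in(p,q)]
    print(n,x0,[(w.round(4),round(e,3)) for w,e in [fit([k],pts,x0,bool(y)) for k in o if k]])
cv2.imwrite('pics/x_t.png',cv2.cvtColor(cv2.resize(p['image'][60:300,80:480],None,fx=2,fy=2,interpolation=cv2.INTER_CUBIC),cv2.COLOR_RGB2BGR))
cv2.imwrite('pics/x_s.png',cv2.cvtColor(cv2.resize(q['image'][130:370,100:500],None,fx=2,fy=2,interpolation=cv2.INTER_CUBIC),cv2.COLOR_RGB2BGR))
E
```

```text
t 34.58 pos [ 0.3733 -0.4526  0.2962] az -70.2 w 0.0744 F [ 0.4 -0.4  0.3] q [ 0.92  0.22 -0.14  1.44  0.03  1.47 -0.45]
cube (0.589, -0.378, 0.08) [(array([ 0.5875, -0.3791,  0.1082]), np.float64(0.078)), (array([ 0.5878, -0.3787,  0.115 ]), np.float64(0.049))]
barrel (0.4245, -0.3815, 0) [(array([ 0.4239, -0.3834]), np.float64(0.073)), (array([ 0.4217, -0.3833]), np.float64(0.062))]
plate (0.564, 0.1695, 0.3445) [(array([0.5637, 0.168 , 0.3418]), np.float64(0.04)), (array([0.5621, 0.1683, 0.3458]), np.float64(0.034))]
prism (0.454, -0.017, -0.39) [(array([ 0.453 , -0.0167, -0.4284]), np.float64(0.173)), (array([ 0.4524, -0.0183, -0.3422]), np.float64(0.07))]
eyepiece (0.632, 0.0105, 0) [(array([0.6339, 0.0095]), np.float64(0.09)), (array([0.6332, 0.0092]), np.float64(0.062))]
```

View pics/x_t.png

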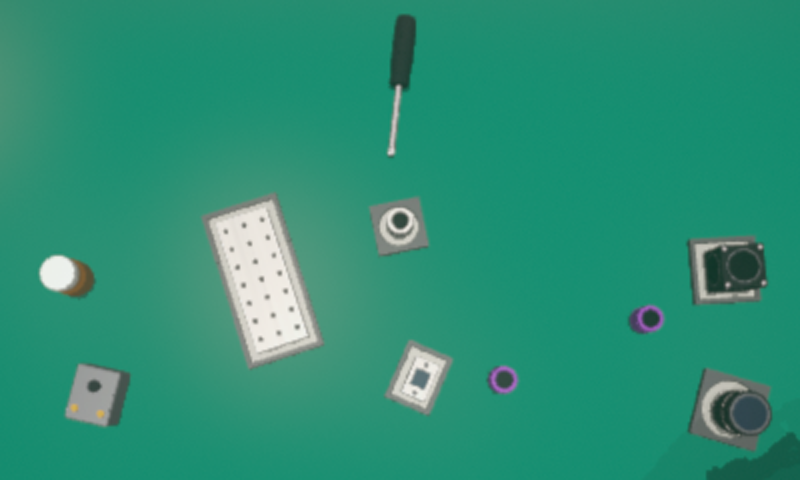

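View pics/x_s.png

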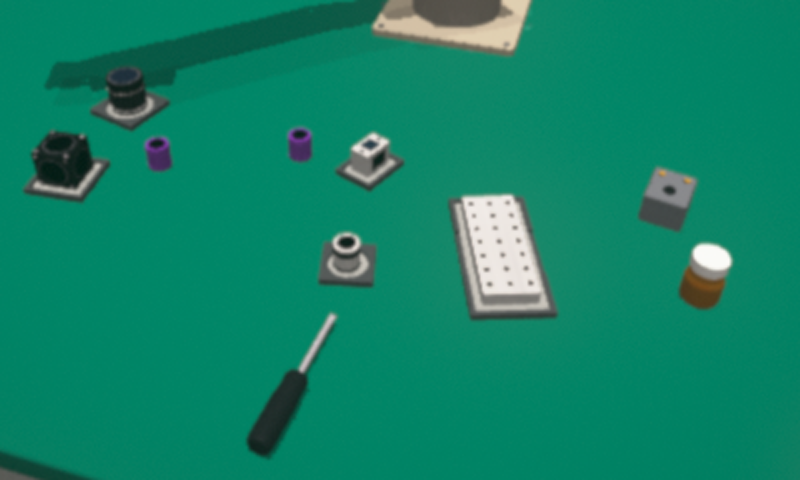

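Both views show all five parts upright and inside their cut-outs. The decoys, jar, meter box and screwdriver are where they started. Handing in.

```bash
python3 -c "
from bench import r
print(r.close_job())"
```

```text
the job is handed in; nothing more can be done
None
```

I took the pile apart in the order eyepiece, prism holder, cage cube, lens barrel, plate. Each part now stands in its matching nest, and I handed the job in at about 35 s of the 131 s allowed, with the gripper open and clear.

- **Last checks:** In the final top and scene pictures all five parts are upright inside their cut-outs. Their measured centres lie within about 3 mm of the nest centres, against roughly 8 mm of play. The jar, meter box, screwdriver and both purple look-alikes look unmoved by eye; I did not measure them.
- **Contact force:** The barrel touched down a little firmly, with about 27 N at the wrist. I saw no other contact force to speak of.
- **Disagreements:** The two cameras differ by up to about 2 mm. The prism's angle reads about 5° apart between them, and its top-view fit was loose. In the pictures it still sits square in its nest.

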